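# Load the hot steriliser from the shovel and set its timer

### The job

Put all the small brass clamp blocks that lie about on the bench onto the blade of the flat shovel, lift them all together on it, press the blade's front edge onto the rim of the steriliser's open well and tip the shovel so that every block slides off into the well; the well is hot, so never reach over it with a block in the fingers. Lay the shovel back flat on its mat, and once the blocks are in, turn only the small inner knob on the steriliser's deck clockwise to the one long mark, without dragging the ribbed outer ring round it. Leave the other things on the bench alone.

Things in the scene. Friction and masses are not known exactly. Their poses are not given: they have to be found in the camera images.
- oven: Bench-top dry-heat steriliser, white steel box 190 (x) by 270 (y) by 100 mm high, fixed. Origin: centre of its underside, on the bench. Its right part (-y) is an open-topped well, its left part (+y) a flat deck 100 mm high with two concentric controls. Its -x side (to the robot) and -y side stand free.
- well_rim (a point): Centre of the well's mouth at rim height, 100 mm above the bench, 61 mm to the -y side of the steriliser's middle; axes as oven. The mouth is 150 (x) by 124 mm (y). The rim is a flat steel band, 12 mm wide on the -y side (the housing's outer face is 74 mm from this point), 20 mm on the -x and +x sides; on the +y side the deck is level with it.
- well_floor (a point): Centre of the well's flat inner floor, 75 mm below the rim; axes as oven.
- timer (a joint): Small inner knob (timer): a black bar grip 34 long, 12 wide, 28 mm high, on the outer ring's axis. Angle in rad, grows clockwise seen from above, range 0 to 2.8, starts between 0 and 0.5; stays where left, turns with about 0.03 N m. At 0 its white pointer line points to the steriliser's -x side and the bar lies along x. It reads 1.9 with the pointer at the long mark.
- timer_grip (a point): Point on the axis of the inner knob, 24 mm above the top of the outer ring and 7 mm below the knob's top: with the TCP here, pointing down, the fingertips pass 5 mm above the outer ring and hold the bar's two long sides. Its x axis points along the pointer (it turns with the knob).
- long_mark (a point): Middle of the one long thick black mark (20 mm long) on the deck; the other marks round the ring are short and thin.
- temp_ring (a joint): The ribbed aluminium outer ring (temperature), 60 mm diameter, 14 mm high on the deck, below the inner knob; angle in rad, clockwise from above. It turns very easily and must be left as it is.
- ring_mark (a point): Index line on the top of the outer ring, 24.5 mm from its axis; it shows whether the ring was dragged.
- mat: Black rubber mat, 250 (x) by 150 (y) by 3 mm, fixed flat on the bench; origin at the centre of its underside. The shovel lies on it.
- shovel: Flat aluminium hand shovel, about 220 g, loose. Origin: centre of the blade's underside; x to the open front edge, z up. Blade: smooth flat plate 115 (x) by 130 (y) by 3 mm; walls 3 mm thick, reaching 14 mm (sides) and 18 mm (back) above the underside; front open. Behind it a neck (x -57 to -67 mm) carries the raised handle, which has a leg at its rear end, so it stands level.
- blade (a point): Centre of the blade's upper face, 3 mm above the shovel's origin; axes as shovel. Clamp blocks stay on the blade when it is nearly level and slide along it once it is tipped by 15 to 24 degrees; 35 degrees or more empties it.
- blade_edge (a point): Middle of the blade's front edge at its underside, 57.5 mm ahead of the shovel's origin; axes as shovel.
- shovel_grip (a point): Place to grip the straight grey handle: 85 mm behind the shovel's origin, 55 mm above the underside, at mid width and height of the handle, which is 18 wide (y), 24 mm high and runs along x from -67 to -172 mm. Fingers close along the shovel's y; axes as shovel.
- clamp1: Brass clamp block with a small bore and two screws, 30 (x) by 16 (y) by 14 mm (z), 45 g; three to five of the five are present. Origin at its centre, so it reads 7 mm above what it lies on.
- clamp2: Brass clamp block with a small bore and two screws, 30 (x) by 16 (y) by 14 mm (z), 45 g; three to five of the five are present. Origin at its centre, so it reads 7 mm above what it lies on.
- clamp3: Brass clamp block with a small bore and two screws, 30 (x) by 16 (y) by 14 mm (z), 45 g; three to five of the five are present. Origin at its centre, so it reads 7 mm above what it lies on.
- clamp4: Brass clamp block with a small bore and two screws, 30 (x) by 16 (y) by 14 mm (z), 45 g; three to five of the five are present. Origin at its centre, so it reads 7 mm above what it lies on.
- clamp5: Brass clamp block with a small bore and two screws, 30 (x) by 16 (y) by 14 mm (z), 45 g; three to five of the five are present. Origin at its centre, so it reads 7 mm above what it lies on.
- vial_a: Bystander: small clear jar, 34 mm diameter, 55 mm high, among the clamp blocks; origin under its centre.
- vial_b: Bystander: small amber jar, 32 mm diameter, 50 mm high, among the clamp blocks; origin under its centre.
- dish_a: Bystander: two stacked dishes, 62 mm diameter, 29 mm high; origin under the centre.
- dish_b: Bystander: four stacked dishes, 62 mm diameter, 58 mm high; origin under the centre.
- tip_box: Bystander: pipette tip box, 80 by 120 by 62 mm; origin under its centre.
- flask: Bystander: glass bottle, 64 mm diameter, 130 mm high; origin under its centre.

How it is judged:
On the way, in this order (a step that is already met when the one before it is completed fails the run):
1. all the clamp blocks lie on the shovel's blade and the shovel is lifted with them, its blade more than 40 mm above the bench (x of clamp1 in the frame of blade between -0.06 and 0.06 m and y of clamp1 in the frame of blade between -0.065 and 0.065 m and z of clamp1 in the frame of blade between -0.004 and 0.04 m and x of clamp2 in the frame of blade between -0.06 and 0.06 m and y of clamp2 in the frame of blade between -0.065 and 0.065 m and z of clamp2 in the frame of blade between -0.004 and 0.04 m and x of clamp3 in the frame of blade between -0.06 and 0.06 m and y of clamp3 in the frame of blade between -0.065 and 0.065 m and z of clamp3 in the frame of blade between -0.004 and 0.04 m and x of clamp4 in the frame of blade between -0.06 and 0.06 m and y of clamp4 in the frame of blade between -0.065 and 0.065 m and z of clamp4 in the frame of blade between -0.004 and 0.04 m and x of clamp5 in the frame of blade between -0.06 and 0.06 m and y of clamp5 in the frame of blade between -0.065 and 0.065 m and z of clamp5 in the frame of blade between -0.004 and 0.04 m and height (world z) of blade above 0.04 m), for 0.2 s.
2. the blade's front edge is pressed on the well's rim (1 N or more) (contact force between shovel and oven above 1 N and x of blade_edge in the frame of well_rim between -0.1 and 0.1 m and y of blade_edge in the frame of well_rim between -0.1 and 0.1 m and z of blade_edge in the frame of well_rim between -0.04 and 0.03 m), for 0.15 s.
3. all the clamp blocks are inside the well (x of clamp1 in the frame of well_floor between -0.076 and 0.076 m and y of clamp1 in the frame of well_floor between -0.063 and 0.063 m and z of clamp1 in the frame of well_floor between -0.005 and 0.055 m and x of clamp2 in the frame of well_floor between -0.076 and 0.076 m and y of clamp2 in the frame of well_floor between -0.063 and 0.063 m and z of clamp2 in the frame of well_floor between -0.005 and 0.055 m and x of clamp3 in the frame of well_floor between -0.076 and 0.076 m and y of clamp3 in the frame of well_floor between -0.063 and 0.063 m and z of clamp3 in the frame of well_floor between -0.005 and 0.055 m and x of clamp4 in the frame of well_floor between -0.076 and 0.076 m and y of clamp4 in the frame of well_floor between -0.063 and 0.063 m and z of clamp4 in the frame of well_floor between -0.005 and 0.055 m and x of clamp5 in the frame of well_floor between -0.076 and 0.076 m and y of clamp5 in the frame of well_floor between -0.063 and 0.063 m and z of clamp5 in the frame of well_floor between -0.005 and 0.055 m), for 0.2 s.
4. the inner knob stands at the long mark (1.9 rad, give or take 0.14) (value of joint timer between 1.76 and 2.04 rad), for 0.3 s.
At the end, for the whole second after the job is handed in: every clamp block present lies at rest inside the well; the inner knob reads 1.9 rad give or take 0.14; the shovel lies level (within 0.1 rad) on its mat, with the centre of its blade and the grip point of its handle both over the mat (all of step 3 and all of step 4 and linear speed of each of clamp1, clamp2, clamp3, clamp4, clamp5, shovel below 0.03 m/s and x of blade in the frame of mat between -0.125 and 0.125 m and y of blade in the frame of mat between -0.075 and 0.075 m and x of shovel_grip in the frame of mat between -0.125 and 0.125 m and y of shovel_grip in the frame of mat between -0.075 and 0.075 m and angle between shovel's own z axis and vertical below 0.1 rad and height (world z) of blade below 0.012 m); the robot touches nothing.
It fails at once if a clamp block is held in the fingers over the well ((contact force between the fingers and clamp1 above 0.5 N and horizontal distance between clamp1 and well_rim below 0.06 m) or (contact force between the fingers and clamp2 above 0.5 N and horizontal distance between clamp2 and well_rim below 0.06 m) or (contact force between the fingers and clamp3 above 0.5 N and horizontal distance between clamp3 and well_rim below 0.06 m) or (contact force between the fingers and clamp4 above 0.5 N and horizontal distance between clamp4 and well_rim below 0.06 m) or (contact force between the fingers and clamp5 above 0.5 N and horizontal distance between clamp5 and well_rim below 0.06 m)).
It fails at once if the outer ring is dragged round by more than about 0.25 rad (6 mm at its index line) (distance of ring_mark from where it was at the start of the episode above 0.006 m).
It fails at once if another thing on the bench is shifted by more than 40 mm (distance of any of vial_a, vial_b, dish_a, dish_b, tip_box, flask from where it was at the start of the episode above 0.04 m).
Of clamp1, clamp2, clamp3, clamp4, clamp5 only 3 to 5 are there at a start; the rules pass over those that are not, and their reading is None.
At some moment in a run one of clamp1, clamp2, clamp3, clamp4, clamp5 may be knocked a few centimetres aside while the robot is not near it.
It also fails if it takes over 208 s, if anything falls off the work surface, if the arm or the gripper's body presses on something with over 40 N, if the wrist force passes 120 N, or if a joint passes its speed limit or range.

### The arm

A 6-joint arm with a two-finger parallel gripper is mounted at the origin on the work surface. World frame = base frame: x ahead of the robot, y to its left, z up, the work surface at z = 0. Lengths are in m, angles in rad, forces in N, time in s.
With the tool pointing down it reaches from about 0.275 to 0.975 m from the base axis. Payload 8.4 kg.
Tool frame: the origin (TCP) lies between the finger pads, 19 mm behind the fingertips; this is the grasp point; z points along the fingers, y is the direction in which the jaws open and shut (so a half turn about z gives the same grasp; the last joint's range is limited). The gripper opens to 92 mm and grips with 3 to 60 N. Pads are 20 mm wide; open, the fingers measure 128 mm over their backs; the gripper's body (75 mm by 189 mm) begins 69 mm behind the grasp point.
Start: joints at [1.334, 0.353, 1.633, -0, 1.155, -0.002], TCP at [0.145, 0.608, 0.233] pointing down, gripper open.
Joint ranges: [-2.63, 2.63], [-0.92, 2.1], [0.06, 2.66], [-1.3, 4.44], [0, 2.69], [-3.02, 3.02]. Speed limits (rad/s): [2.22, 2.22, 2.79, 3.14, 3.14, 3.14].

### API

Orientations are given as a unit quaternion [w, x, y, z].
In Python, from workcell import env gives the robot as it stands. The module is installed in compiled form; this text tells all that it offers.
- The arm moves only by the tool drive_tool, never from a script. Its arguments are lists of equal length, an entry for each row: "translation": the shift along the tool's x, y, z in m, a list of three; "spin": the turn about the tool's z in rad. A call has 1 to 20 rows; each row shifts and turns the commanded pose from where the row before left it, along the tool's axes as they then stand; what a row does not reach is not made up. A row lasts 1/8 s, in which the tool goes at most 62.5 mm and 10.7 degrees, less where a joint would pass 70% of its speed; a pose out of reach is approached as far as the arm can. A call is refused whole if a number of a shift passes 0.0625 or a number of a turn 0.188, either way. A call with a gripper value outside its range is refused whole. "hand" is the opening, from -1 (shut) to 1 (fully open), so that 0 is half open, set as the call begins (left out, the last holds). The fingers move at their own pace and stop on an object; the grip force is fixed at half the most. Time passes only in rows, so rows that do not move let the fingers close. It gives the time, the measured TCP pose, the force and the opening at its end, in the units of the state.
- env.read_state(): the state, without advancing time (a new reading comes with each control period).
- env.get_image(name): name is "scene" or "top"; returns a dict with "frame" (420x560x3 uint8, red, green, blue), "fx", "fy", "cx", "cy" (pixels), "R" (3x3) and "t" (3): a world point X has camera coordinates R X + t. Camera axes: x right, y down, z forward; pixel columns grow to the right and rows downward; lengths in m; the calibration is good to about 2 mm. A picture is of the moment at which its call begins. There is no depth.
- env.sign_off(): hands the job in, once; it reports no verdict.
The state is a dict: "time": time; "qpos": joint angles; "qd": joint speeds; "effort": joint torques, N m; "eef_pos": TCP position; "tool_rot": TCP orientation; "contact_force": force on the tool from outside, world axes, zero at the start; "torque": the same for the moment, N m; "gripper_width": opening from 0.0 (shut) to 1.0 (fully open).
Only numpy, scipy, OpenCV 4.12 (cv2) and the standard library are available. Lean on these libraries where they do the work, as an engineer would, in place of code of your own. Each camera call takes 0.05 s, during which the arm holds its last target. There are 200 camera calls.

## Working session

There is one attempt and no reset: what is moved stays moved. The work goes in short steps, Python scripts to look and compute and a tool call to move; the robot and the scene stay as the last step left them, time stands still between calls to the robot, and variables do not carry over. Pictures are saved under pics/ and viewed, about 12 in all and at most 16, crops included, and the job is handed in when it is done.

Besides the shell and the picture viewer there is one more tool, called after "Emit:" as name([rows], argument=value, ...), one row to a line, values as JSON. drive_tool: Moves the arm, as the interface text tells. Its arguments: {"type":"object","properties":{"translation":{"type":"array","items":{"type":"array","items":{"type":"number"}}},"spin":{"type":"array","items":{"type":"number"}},"hand":{"type":"number"}},"required":["translation","spin"]}

```bash
mkdir -p pics
cat > h.py <<'E'
import numpy as np, cv2
from workcell import env
def get(n):
    d=env.get_image(n); d['bgr']=cv2.cvtColor(d['frame'],cv2.COLOR_RGB2BGR); return d
def ray(d,u,v):
    R=np.array(d['R']);t=np.array(d['t']);c=-R.T@t
    return c, R.T@np.array([(u-d['cx'])/d['fx'],(v-d['cy'])/d['fy'],1.])
def onz(d,u,v,z):
    c,r=ray(d,u,v); return c+r*(z-c[2])/r[2]
def proj(d,X):
    p=np.array(d['R'])@np.array(X)+np.array(d['t']); return d['fx']*p[0]/p[2]+d['cx'],d['fy']*p[1]/p[2]+d['cy']
E
python3 - <<'E'
from h import *
for n in('top','scene'):
    d=get(n); cv2.imwrite(f'pics/{n}0.png',d['bgr']); print(n,d['fx'],d['cx'],d['cy'],-np.array(d['R']).T@np.array(d['t']),np.round(d['R'],3).tolist())
s=env.read_state();print(s)
E
```

```text
top 530.6963412827965 267.7312257874642 211.69501871285556 [0.42223102 0.01663766 1.32053677] [[0.025, -1.0, -0.006], [-0.995, -0.024, -0.099], [0.099, 0.008, -0.995]]
scene 531.7695168450595 281.7281388395202 210.77461834684578 [ 1.36599117 -0.87173867  0.9064383 ] [[0.733, 0.68, -0.01], [0.365, -0.405, -0.839], [-0.574, 0.611, -0.544]]
{'time': 0.1, 'qpos': array([ 1.33360189e+00,  3.53574055e-01,  1.63404027e+00, -7.75084585e-06,
        1.15517331e+00, -2.41446716e-03]), 'qd': array([-9.63677132e-04, -1.74929014e-03, -7.29405406e-06,  4.68821142e-04,
        2.17879060e-03, -9.04682674e-04]), 'effort': array([-7.16240338e-04, -5.94904625e+01, -3.34928191e+01,  6.98576588e-02,
        1.83131400e-02, -2.08707718e-05]), 'eef_pos': array([0.14530934, 0.60745813, 0.2326501 ]), 'tool_rot': array([-6.78919337e-05,  1.17118982e-01,  9.93117711e-01, -5.93632760e-04]), 'contact_force': array([ 0.7351602 , -0.62018934, -0.42827898]), 'torque': array([-0.02676201, -0.0321347 , -0.04483491]), 'gripper_width': 1.0012202655880176}
```

View pics/top0.png

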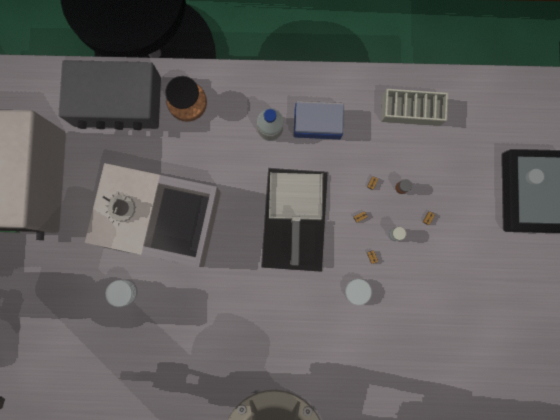

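View pics/scene0.png

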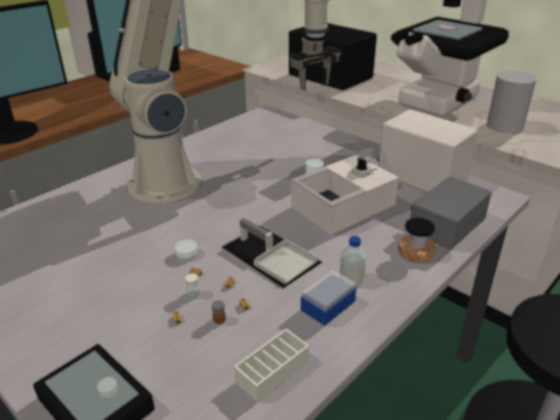

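Four brass blocks show in the top view, at about (373,183), (361,216), (429,217) and (372,257). The shovel lies on its mat at (295,220) with its front toward +x. The steriliser is at (150,215), with its well toward -y. Next I'll measure these.

```bash
cat >> h.py <<'E'
def clamps(d,z=0.009,box=None):
    h=cv2.cvtColor(d['bgr'],cv2.COLOR_BGR2HSV)
    m=cv2.inRange(h,(8,120,70),(25,255,255))
    m=cv2.morphologyEx(m,cv2.MORPH_CLOSE,np.ones((3,3),np.uint8))
    out=[]
    for c in cv2.findContours(m,cv2.RETR_EXTERNAL,cv2.CHAIN_APPROX_NONE)[0]:
        if len(c)<6: continue
        mk=np.zeros(m.shape,np.uint8);cv2.drawContours(mk,[c],-1,255,-1)
        v,u=np.nonzero(mk); 
        P=np.array([onz(d,a,b,z)[:2] for a,b in zip(u,v)]); mu=P.mean(0)
        w,V=np.linalg.eigh(np.cov((P-mu).T)+1e-12*np.eye(2)); a=V[:,1]
        out.append((len(u),u.mean(),v.mean(),mu,np.sqrt(12*w[::-1])*1e3,np.arctan2(a[1],a[0])))
    return out
E
python3 - <<'E'
from h import *
np.set_printoptions(precision=4,suppress=True)
for n in('top','scene'):
    d=get(n); print(n)
    for o in clamps(d): print(o)
    g=d['bgr']
    if n=='top':
        A=cv2.resize(g[155:280,255:445],None,fx=4,fy=4,interpolation=cv2.INTER_CUBIC)
        cv2.imwrite('pics/topA.png',A)
        A=cv2.resize(g[155:275,80:225],None,fx=5,fy=5,interpolation=cv2.INTER_CUBIC)
        cv2.imwrite('pics/topB.png',A)
        # dark mat
        gr=cv2.cvtColor(g,cv2.COLOR_BGR2GRAY)
E
```

```text
top
(70, np.float64(372.2), np.float64(256.6142857142857), array([ 0.448, -0.232]), array([27.3785, 15.3452]), np.float64(-2.745809309311259))
(73, np.float64(428.6027397260274), np.float64(217.65753424657535), array([ 0.5477, -0.3709]), array([28.1204, 15.8191]), np.float64(2.637910552999236))
(63, np.float64(360.07936507936506), np.float64(216.4126984126984), array([ 0.5466, -0.2014]), array([27.5682, 14.327 ]), np.float64(2.0998058419718504))
(15, np.float64(398.53333333333336), np.float64(189.4), array([ 0.6165, -0.2966]), array([22.5823,  6.8035]), np.float64(-2.5522401157700383))
(67, np.float64(372.25373134328356), np.float64(182.65671641791045), array([ 0.6319, -0.2311]), array([28.7278, 14.7397]), np.float64(2.7410293070637395))
(460, np.float64(189.92391304347825), np.float64(108.02391304347826), array([0.812 , 0.2315]), array([97.2883, 51.7932]), np.float64(2.096811145443535))
scene
(91, np.float64(218.85714285714286), np.float64(317.5274725274725), array([ 0.6247, -0.3047]), array([29.4317, 24.1746]), np.float64(2.3809936988679103))
(47, np.float64(176.5744680851064), np.
[... 309 characters left out ...]
), array([ 0.5488, -0.2027]), array([29.9463, 14.2188]), np.float64(2.1722597713409035))
(35, np.float64(196.0), np.float64(271.0857142857143), array([ 0.4501, -0.2307]), array([30.6721, 13.4487]), np.float64(-2.9568630844567845))
(462, np.float64(415.9047619047619), np.float64(250.88311688311688), array([0.8334, 0.2352]), array([94.7747, 86.9294]), np.float64(-2.6426754512898927))
(5280, np.float64(63.018181818181816), np.float64(112.70511363636363), array([-0.8385,  0.0829]), array([708.1124, 419.3665]), np.float64(2.4636224011081325))
(2134, np.float64(203.5253045923149), np.float64(71.87441424554827), array([-0.794 ,  0.8432]), array([603.6233, 318.0395]), np.float64(2.4607475157097145))
```

View pics/topA.png

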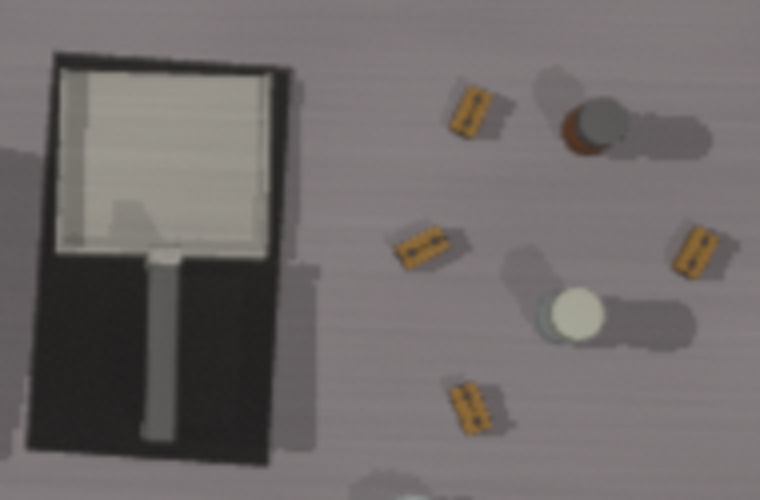

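View pics/topB.png

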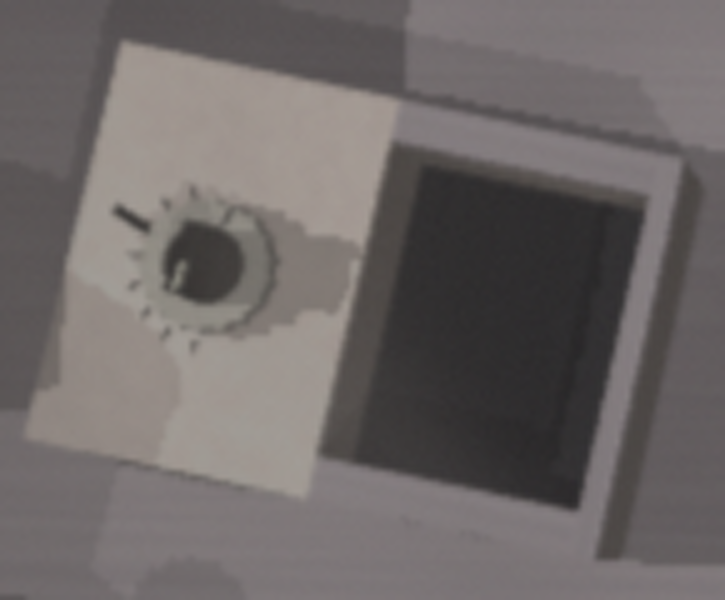

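The top view shows four clamps standing clear, and the clear and amber jars between them at (399,232) and (403,187). The shovel's handle points toward the robot. The steriliser is yawed by about 12°, with the long mark at about (106,198).

Run:
```python
from h import *
np.set_printoptions(precision=4,suppress=True)
d=get('top')
def B(x,y,z): return onz(d,80+(x-2)/5,155+(y-2)/5,z)[:2]
def A(x,y,z): return onz(d,255+(x-1.5)/4,155+(y-1.5)/4,z)[:2]
def ang(a): return np.arctan2(a[1],a[0])
TL,BL,BR,TR=[B(*p,.1) for p in((122,40),(25,437),(597,557),(685,157))]
c=(TL+BL+BR+TR)/4; print('oven',c,'sides',np.linalg.norm(TL-BL),np.linalg.norm(TR-BR),np.linalg.norm(TL-TR),np.linalg.norm(BL-BR))
yaw=ang(TL-BL+TR-BR); yy=ang(TL-TR+BL-BR)-np.pi/2; print('yaw',yaw,yy)
yaw=(yaw+yy)/2; R=np.array([[np.cos(yaw),-np.sin(yaw)],[np.sin(yaw),np.cos(yaw)]])
mc=sum(B(*p,.1) for p in((395,143),(648,197),(578,508),(322,457)))/4
print('rim from oven',c+R@[0,-.061],'mouth',mc)
k=B(205,262,.142); r=B(205,265,.114); print('knob',k,r,'mark',B(132,219,.1), 'ptr',B(178,275,.142))
for q in (k,B(132,219,.1)): print('in oven',R.T@(q-c))
M=[A(*p,.003) for p in((55,52),(292,68),(268,465),(27,448))]; print('mat',sum(M)/4,ang(M[0]-M[3]),ang(M[1]-M[2]),np.linalg.norm(M[0]-M[3]),np.linalg.norm(M[0]-M[1]))
h1=A(166,258,.07);h2=A(158,440,.07); print('handle',h1,h2,ang(h1-h2),np.linalg.norm(h1-h2))
S=[A(*p,.017) for p in((60,68),(273,70),(268,256),(56,250))]; print('shovel',S,sum(S)/4,ang(S[0]-S[3]),ang(S[1]-S[2]),ang(S[0]-S[1])-np.pi/2,ang(S[3]-S[2])-np.pi/2,np.linalg.norm(S[0]-S[3]),np.linalg.norm(S[0]-S[1]))
```

```text
oven [0.5321 0.2969] sides 0.1894989668408017 0.18892137711070547 0.26961784029294356 0.27002784347049985
yaw -0.18151188607302748 -0.18102026718298814
rim from oven [0.5211 0.2369] mouth [0.5201 0.2366]
knob [0.542 0.356] [0.5435 0.3639] mark [0.5655 0.403 ] ptr [0.5359 0.3677]
in oven [-0.0009  0.0599]
in oven [0.0137 0.1104]
mat [ 0.5374 -0.04  ] -0.044697810207164373 -0.04564859673275207 0.2483494685396853 0.149209033801108
handle [ 0.5307 -0.0404] [ 0.4236 -0.0378] -0.023964600948124557 0.10716339386897547
shovel [array([0.6522, 0.0254]), array([ 0.6541, -0.1069]), array([ 0.5381, -0.1055]), array([0.5386, 0.0251])] [ 0.5957 -0.0405] 0.003034945631385363 -0.011730757419806632 0.014534639021585916 -0.003845220349932621 0.1136376755389314 0.13235575548014
```

```bash
cat >> h.py <<'E'
def plan(x,y,psi):
    """tool-frame xy shift at the present heading, then spin so that the jaw (tool y) points along psi mod pi"""
    s=env.read_state(); w,a,b,c=s['tool_rot']
    from scipy.spatial.transform import Rotation as Q
    R=Q.from_quat([a,b,c,w]).as_matrix(); p=s['eef_pos']
    dl=R.T@np.array([x-p[0],y-p[1],0]); py=np.arctan2(R[1,1],R[0,1])
    sp=(py-psi+np.pi/2)%np.pi-np.pi/2
    print('t',round(s['time'],2),'pos',np.round(p,4),'psi',round(py,3),'tilt',round(float(np.arccos(-R[2,2])),4),'q6',round(s['qpos'][5],2),'w',round(s['gripper_width']*92,1),'F',np.round(s['contact_force'],1),'T',np.round(s['torque'],2))
    print('shift',np.round(dl,4),'spin',round(sp,3))
E
python3 - <<'E'
from h import *
for o in [(.449,-.2313,1.967),(.548,-.371,1.067),(.5475,-.202,.53),(.633,-.2315,1.17)]: plan(*o)
E
```

```text
t 0.25 pos [0.1454 0.6076 0.233 ] psi 1.336 tilt 0.0007 q6 -0.0 w 92.3 F [-0.2  0.8  0.5] T [-0.04 -0.01 -0.03]
shift [-4.905e-01 -7.453e-01  5.000e-04] spin -0.631
t 0.25 pos [0.1454 0.6076 0.233 ] psi 1.336 tilt 0.0007 q6 -0.0 w 92.3 F [-0.2  0.8  0.5] T [-0.04 -0.01 -0.03]
shift [-6.193e-01 -8.581e-01  6.000e-04] spin 0.269
t 0.25 pos [0.1454 0.6076 0.233 ] psi 1.336 tilt 0.0007 q6 -0.0 w 92.3 F [-0.2  0.8  0.5] T [-0.04 -0.01 -0.03]
shift [-5.795e-01 -6.938e-01  4.000e-04] spin 0.806
t 0.25 pos [0.1454 0.6076 0.233 ] psi 1.336 tilt 0.0007 q6 -0.0 w 92.3 F [-0.2  0.8  0.5] T [-0.04 -0.01 -0.03]
shift [-6.695e-01 -7.026e-01  5.000e-04] spin 0.166
```

Emit:
drive_tool([
  [-0.029, -0.0347, 0],
  [-0.029, -0.0347, 0],
  [-0.029, -0.0347, 0],
  [-0.029, -0.0347, 0],
  [-0.029, -0.0347, 0],
  [-0.029, -0.0347, 0],
  [-0.029, -0.0347, 0],
  [-0.029, -0.0347, 0],
  [-0.029, -0.0347, 0],
  [-0.029, -0.0347, 0],
  [-0.029, -0.0347, 0],
  [-0.029, -0.0347, 0],
  [-0.029, -0.0347, 0],
  [-0.029, -0.0347, 0],
  [-0.029, -0.0347, 0],
  [-0.029, -0.0347, 0],
  [-0.029, -0.0347, 0],
  [-0.029, -0.0347, 0],
  [-0.029, -0.0347, 0],
  [-0.029, -0.0347, 0],
], spin=[0, 0, 0, 0, 0, 0, 0, 0, 0, 0, 0, 0, 0, 0, 0, 0, 0, 0, 0, 0], hand=0.0)

```text
time: 2.75
eef_pos: [0.5485, -0.2035, 0.2332]
tool_rot: [0.0, 0.117, 0.993, 0.0]
contact_force: [0.7, -0.2, -0.3]
gripper_width: 0.504
```

Emit:
drive_tool([
  [0, 0, 0.02],
  [0, 0, 0.02],
  [0, 0, 0.02],
  [0, 0, 0.02],
  [0, 0, 0.02],
  [0, 0, 0.01],
  [0, 0, 0],
  [0, 0, 0],
], spin=[0.13, 0.13, 0.13, 0.13, 0.13, 0.156, 0, 0])

```text
time: 3.75
eef_pos: [0.5483, -0.2021, 0.1237]
tool_rot: [0.0, 0.496, 0.868, 0.0]
contact_force: [-0.3, 0.7, 0.2]
gripper_width: 0.504
```

Run:
```python
from h import *
plan(.5475,-.202,.53)
d=get('top')
for o in clamps(d)[:6]: print(o[0],o[1:3],o[3],o[5])
```

```text
t 3.75 pos [ 0.5483 -0.2021  0.1237] psi 0.533 tilt 0.0005 q6 -0.89 w 46.4 F [-0.3  0.7  0.2] T [-0.09  0.04 -0.01]
shift [ 0.0005 -0.0006 -0.    ] spin 0.003
459 (np.float64(189.7755991285403), np.float64(107.93028322440087)) [0.81223983 0.23191102] 2.0667802650002347
```

Emit:
drive_tool([
  [0, 0, 0.03],
  [0, 0, 0.03],
  [0, 0, 0.025],
  [0, 0, 0.0125],
  [0, 0, 0.005],
  [0, 0, 0],
], spin=[0, 0, 0, 0, 0, 0])

```text
time: 4.55
eef_pos: [0.5484, -0.2022, 0.0213]
tool_rot: [0.0, 0.497, 0.868, 0.0]
contact_force: [0.5, -0.1, 0.7]
gripper_width: 0.502
```

Emit:
drive_tool([
  [0, 0, 0],
  [0, 0, 0],
  [0, 0, 0],
  [0, 0, 0],
  [0, 0, 0],
  [0, 0, -0.02],
  [0, 0, -0.03],
  [0, 0, -0.03],
  [0, 0, 0],
], spin=[0, 0, 0, 0, 0, 0, 0, 0, 0], hand=-1)

```text
time: 5.68
eef_pos: [0.5497, -0.2027, 0.1039]
tool_rot: [0.002, 0.497, 0.868, 0.0]
contact_force: [0.7, 0.2, 0.1]
gripper_width: 0.167
```

```bash
python3 -c "
from h import *
plan(.578,-.081,-.015)"
```

```text
t 5.67 pos [ 0.5497 -0.2027  0.1039] psi 0.53 tilt 0.005 q6 -0.89 w 15.4 F [0.7 0.2 0.1] T [-0.08  0.03 -0.03]
shift [ 0.0907  0.0859 -0.0001] spin 0.545
```

Emit:
drive_tool([
  [0.0227, 0.0215, 0],
  [0.0227, 0.0215, 0],
  [0.0227, 0.0215, 0],
  [0.0227, 0.0215, 0],
  [0, 0, 0.01],
  [0, 0, 0.01],
  [0, 0, 0.01],
  [0, 0, 0.01],
  [0, 0, 0.01],
  [0, 0, 0.01],
  [0, 0, 0.007],
  [0, 0, 0.005],
  [0, 0, 0],
], spin=[0, 0, 0, 0, 0.136, 0.136, 0.136, 0.136, 0, 0, 0, 0, 0])

```text
time: 7.3
eef_pos: [0.5761, -0.0802, 0.0285]
tool_rot: [-0.0, 0.712, 0.702, -0.0]
contact_force: [-0.3, -0.3, -0.4]
gripper_width: 0.17
```

```bash
python3 -c "
from h import *
plan(.578,-.081,-.015)"
```

```text
t 7.3 pos [ 0.5761 -0.0802  0.0285] psi -0.014 tilt 0.0005 q6 -0.13 w 15.7 F [-0.3 -0.3 -0.4] T [-0.06  0.08 -0.03]
shift [-0.0008  0.0019 -0.    ] spin 0.001
```

Emit:
drive_tool([
  [0, 0, 0],
  [0, 0, 0],
  [0, 0, -0.01],
  [0, 0, -0.03],
  [0, 0, -0.04],
], spin=[0, 0, 0, 0, 0], hand=-0.43)

```text
time: 7.92
eef_pos: [0.5758, -0.0801, 0.1097]
tool_rot: [-0.0, 0.712, 0.702, -0.0]
contact_force: [1.1, 0.4, 0.3]
gripper_width: 0.285
```

Emit:
drive_tool([
  [-0.0376, 0.0148, 0],
  [-0.0376, 0.0148, 0],
  [-0.0376, 0.0148, 0],
  [-0.0376, 0.0148, 0],
  [0, 0, 0],
  [0, 0, 0],
  [0, 0, 0],
  [0, 0, 0],
  [0, 0, 0],
  [0, 0, 0],
  [0, 0, 0],
  [0, 0, 0],
], spin=[0, 0, 0, 0, -0.169, -0.169, -0.169, -0.169, -0.169, -0.169, -0.169, 0], hand=0.0)

```text
time: 9.43
eef_pos: [0.6336, -0.2315, 0.1096]
tool_rot: [0.0, 0.2, 0.98, -0.0]
contact_force: [0.2, 0.1, 0.7]
gripper_width: 0.5
```

Run:
```python
from h import *
plan(.633,-.2315,1.17)
for n in('top','scene'):
    d=get(n); cv2.imwrite(f'pics/{n}1.png',d['bgr'])
    for o in clamps(d): 
        if o[0]<150: print(n,o[0],np.round(o[3],4),round(o[5]%np.pi,2))
```

```text
t 9.43 pos [ 0.6336 -0.2315  0.1096] psi 1.168 tilt 0.0007 q6 -1.52 w 46.0 F [0.2 0.1 0.7] T [-0.01 -0.04 -0.  ]
shift [ 0.0005 -0.0003 -0.    ] spin -0.002
top 65 [ 0.5756 -0.0796] 1.58
scene 91 [ 0.6247 -0.3047] 2.38
scene 47 [ 0.5489 -0.3713] 2.64
scene 48 [ 0.6345 -0.232 ] 2.63
scene 35 [ 0.4495 -0.2304] 0.21
scene 37 [ 0.5718 -0.0741] 1.73
scene 25 [ 0.4286 -0.1043] 1.16
scene 34 [0.4291 0.0077] 1.73
scene 7 [-0.6996  1.0456] 2.56
```

Emit:
drive_tool([
  [0, 0, 0.03],
  [0, 0, 0.03],
  [0, 0, 0.02],
  [0, 0, 0.0086],
  [0, 0, 0],
], spin=[0, 0, 0, 0, 0])

```text
time: 10.15
eef_pos: [0.6337, -0.2315, 0.0204]
tool_rot: [0.0, 0.2, 0.98, -0.0]
contact_force: [0.3, -0.2, 0.9]
gripper_width: 0.5
```

Emit:
drive_tool([
  [0, 0, 0],
  [0, 0, 0],
  [0, 0, 0],
  [0, 0, 0],
  [0, 0, -0.02],
  [0, 0, -0.03],
  [0, 0, -0.03],
  [0.0252, 0.0307, 0],
  [0.0252, 0.0307, 0],
  [0.0252, 0.0307, 0],
  [0.0252, 0.0307, 0],
  [0.0252, 0.0307, 0],
  [0, 0, 0],
], spin=[0, 0, 0, 0, 0, 0, 0, 0, 0, 0, 0, 0, 0], hand=-1)

```text
time: 11.78
eef_pos: [0.577, -0.0389, 0.1014]
tool_rot: [0.0, 0.198, 0.98, 0.0]
contact_force: [0.5, 0.4, -1.2]
gripper_width: 0.168
```

Emit:
drive_tool([
  [0, 0, 0],
  [0, 0, 0],
  [0, 0, 0.01],
  [0, 0, 0.01],
  [0, 0, 0.01],
  [0, 0, 0.01],
  [0, 0, 0.01],
  [0, 0, 0.01],
  [0, 0, 0.008],
  [0, 0, 0.005],
  [0, 0, 0],
], spin=[0.169, 0.169, 0.169, 0.169, 0.169, 0.169, 0.169, 0, 0, 0, 0])

```text
time: 13.15
eef_pos: [0.5775, -0.0409, 0.027]
tool_rot: [-0.0, 0.712, 0.703, -0.0]
contact_force: [-1.1, -0.2, 0.4]
gripper_width: 0.168
```

```bash
python3 -c "
from h import *
plan(.577,-.041,-.015)"
```

```text
t 13.15 pos [ 0.5775 -0.0409  0.027 ] psi -0.013 tilt 0.0003 q6 -0.06 w 15.5 F [-1.1 -0.2  0.4] T [-0.06  0.04 -0.03]
shift [-0.0001 -0.0005  0.    ] spin 0.002
```

Emit:
drive_tool([
  [0, 0, 0],
  [0, 0, 0],
  [0, 0, -0.01],
  [0, 0, -0.03],
  [0, 0, -0.04],
], spin=[0, 0, 0, 0, 0], hand=-0.43)

```text
time: 13.78
eef_pos: [0.5769, -0.0408, 0.108]
tool_rot: [-0.001, 0.712, 0.702, -0.0]
contact_force: [0.7, 0.3, 0.4]
gripper_width: 0.283
```

Emit:
drive_tool([
  [-0.0413, -0.0031, 0],
  [-0.0413, -0.0031, 0],
  [-0.0413, -0.0031, 0],
  [-0.0413, -0.0031, 0],
  [-0.0413, -0.0031, 0],
  [-0.0413, -0.0031, 0],
  [-0.0413, -0.0031, 0],
  [-0.0413, -0.0031, 0],
  [0, 0, 0],
  [0, 0, 0],
  [0, 0, 0],
  [0, 0, 0],
  [0, 0, 0],
  [0, 0, 0],
  [0, 0, 0],
], spin=[0, 0, 0, 0, 0, 0, 0, 0, -0.18, -0.18, -0.18, -0.18, -0.18, -0.18, 0], hand=0.0)

```text
time: 15.65
eef_pos: [0.5482, -0.371, 0.1079]
tool_rot: [0.0, 0.25, 0.968, -0.0]
contact_force: [-0.0, 0.3, -0.6]
gripper_width: 0.502
```

Run:
```python
from h import *
plan(.5485,-.371,1.067)
for n in('top','scene'):
    d=get(n); cv2.imwrite(f'pics/{n}2.png',d['bgr'])
    for o in clamps(d): 
        if o[0]<150: print(n,o[0],np.round(o[3],4),round(o[5]%np.pi,2))
```

```text
t 15.65 pos [ 0.5482 -0.371   0.1079] psi 1.065 tilt 0.0006 q6 -1.66 w 46.2 F [-0.   0.3 -0.6] T [-0.   -0.01  0.04]
shift [-0.0003  0.0001  0.    ] spin -0.002
top 71 [ 0.4479 -0.232 ] 0.37
top 57 [ 0.545  -0.3695] 2.62
top 65 [ 0.5756 -0.0796] 1.58
top 61 [ 0.5769 -0.0416] 1.54
top 16 [ 0.6177 -0.2955] 0.42
scene 91 [ 0.6247 -0.3047] 2.38
scene 47 [ 0.5489 -0.3713] 2.64
scene 34 [ 0.4499 -0.2306] 0.18
scene 22 [ 0.3153 -0.2852] 1.1
scene 84 [ 0.5725 -0.055 ] 1.57
scene 51 [ 0.3251 -0.1781] 1.05
```

Emit:
drive_tool([
  [0, 0, 0.03],
  [0, 0, 0.03],
  [0, 0, 0.02],
  [0, 0, 0.007],
  [0, 0, 0],
], spin=[0, 0, 0, 0, 0])

```text
time: 16.38
eef_pos: [0.5483, -0.3711, 0.0205]
tool_rot: [0.0, 0.25, 0.968, -0.0]
contact_force: [0.3, 0.6, 0.2]
gripper_width: 0.501
```

Emit:
drive_tool([
  [0, 0, 0],
  [0, 0, 0],
  [0, 0, 0],
  [0, 0, 0],
  [0, 0, -0.02],
  [0, 0, -0.03],
  [0, 0, -0.03],
  [0.0171, 0.0376, 0],
  [0.0171, 0.0376, 0],
  [0.0171, 0.0376, 0],
  [0.0171, 0.0376, 0],
  [0.0171, 0.0376, 0],
  [0.0171, 0.0376, 0],
  [0.0171, 0.0376, 0],
  [0.0171, 0.0376, 0],
  [0.0171, 0.0376, 0],
  [0, 0, 0],
], spin=[0, 0, 0, 0, 0, 0, 0, 0, 0, 0, 0, 0, 0, 0, 0, 0, 0], hand=-1)

```text
time: 18.5
eef_pos: [0.5775, 0.002, 0.1015]
tool_rot: [0.001, 0.248, 0.969, 0.0]
contact_force: [-0.3, -0.1, -0.9]
gripper_width: 0.168
```

Emit:
drive_tool([
  [0, 0, 0],
  [0, 0, 0],
  [0, 0, 0.01],
  [0, 0, 0.01],
  [0, 0, 0.01],
  [0, 0, 0.01],
  [0, 0, 0.01],
  [0, 0, 0.01],
  [0, 0, 0.008],
  [0, 0, 0.005],
  [0, 0, 0],
], spin=[0.18, 0.18, 0.18, 0.18, 0.18, 0.18, 0, 0, 0, 0, 0])

```text
time: 19.88
eef_pos: [0.577, -0.0002, 0.027]
tool_rot: [-0.0, 0.712, 0.702, -0.0]
contact_force: [-0.1, 1.7, -0.4]
gripper_width: 0.172
```

```bash
python3 -c "
from h import *
plan(.577,0,-.015)"
```

```text
t 19.88 pos [ 5.77e-01 -2.00e-04  2.70e-02] psi -0.013 tilt 0.0002 q6 0.01 w 15.8 F [-0.1  1.7 -0.4] T [-0.08  0.09 -0.02]
shift [ 0.0002 -0.      0.    ] spin 0.002
```

Emit:
drive_tool([
  [0, 0, 0],
  [0, 0, 0],
  [0, 0, -0.01],
  [0, 0, -0.03],
  [0, 0, -0.04],
], spin=[0, 0, 0, 0, 0], hand=-0.43)

```text
time: 20.5
eef_pos: [0.5765, -0.0003, 0.108]
tool_rot: [-0.0, 0.712, 0.702, -0.0]
contact_force: [0.5, -0.1, -0.1]
gripper_width: 0.286
```

Emit:
drive_tool([
  [-0.0388, -0.0209, 0],
  [-0.0388, -0.0209, 0],
  [-0.0388, -0.0209, 0],
  [-0.0388, -0.0209, 0],
  [-0.0388, -0.0209, 0],
  [-0.0388, -0.0209, 0],
  [0, 0, 0],
  [0, 0, 0],
  [0, 0, 0],
  [0, 0, 0],
  [0, 0, 0],
  [0, 0, 0],
  [0, 0, 0],
  [0, 0, 0],
], spin=[0, 0, 0, 0, 0, 0, 0.166, 0.166, 0.166, 0.166, 0.166, 0.166, 0.166, 0], hand=0.0)

```text
time: 22.25
eef_pos: [0.4486, -0.2314, 0.1078]
tool_rot: [0.0, 0.98, 0.197, 0.0]
contact_force: [-0.5, -0.7, -0.4]
gripper_width: 0.499
```

Run:
```python
from h import *
plan(.4485,-.2315,1.967)
for n in('top','scene'):
    d=get(n); cv2.imwrite(f'pics/{n}3.png',d['bgr'])
    for o in clamps(d): 
        if o[0]<150: print(n,o[0],np.round(o[3],4),round(o[5]%np.pi,2))
```

```text
t 22.25 pos [ 0.4486 -0.2314  0.1078] psi -1.175 tilt 0.0008 q6 0.7 w 45.9 F [-0.5 -0.7 -0.4] T [-0.04  0.12  0.06]
shift [-0.0001  0.0001 -0.    ] spin -0.0
top 68 [ 0.5757 -0.0798] 1.55
top 60 [ 0.5762 -0.0408] 1.6
top 60 [0.5758 0.0007] 1.53
top 15 [ 0.6168 -0.2957] 0.5
scene 91 [ 0.6247 -0.3047] 2.38
scene 35 [ 0.4503 -0.2305] 0.17
scene 129 [ 0.5726 -0.0343] 1.57
scene 5 [ 0.2634 -0.111 ] 2.76
scene 4 [ 0.2183 -0.0179] 0.19
```

Emit:
drive_tool([
  [0, 0, 0.03],
  [0, 0, 0.03],
  [0, 0, 0.02],
  [0, 0, 0.007],
  [0, 0, 0],
], spin=[0, 0, 0, 0, 0])

```text
time: 22.98
eef_pos: [0.4485, -0.2314, 0.0203]
tool_rot: [-0.0, 0.98, 0.197, -0.0]
contact_force: [0.5, -0.0, -0.3]
gripper_width: 0.5
```

Emit:
drive_tool([
  [0, 0, 0],
  [0, 0, 0],
  [0, 0, 0],
  [0, 0, 0],
  [0, 0, -0.02],
  [0, 0, -0.03],
  [0, 0, -0.03],
  [0.0395, -0.0178, 0],
  [0.0395, -0.0178, 0],
  [0.0395, -0.0178, 0],
  [0.0395, -0.0178, 0],
  [0.0395, -0.0178, 0],
  [0.0395, -0.0178, 0],
  [0, 0, 0],
], spin=[0, 0, 0, 0, 0, 0, 0, 0, 0, 0, 0, 0, 0, 0], hand=-1)

```text
time: 24.72
eef_pos: [0.6278, -0.0395, 0.1001]
tool_rot: [-0.0, 0.98, 0.197, 0.001]
contact_force: [-0.3, 0.2, 0.3]
gripper_width: 0.167
```

Emit:
drive_tool([
  [0, 0, 0],
  [0, 0, 0],
  [0, 0, 0.01],
  [0, 0, 0.01],
  [0, 0, 0.01],
  [0, 0, 0.01],
  [0, 0, 0.01],
  [0, 0, 0.01],
  [0, 0, 0.008],
  [0, 0, 0.005],
  [0, 0, 0],
], spin=[-0.166, -0.166, -0.166, -0.166, -0.166, -0.166, -0.166, 0, 0, 0, 0])

```text
time: 26.1
eef_pos: [0.626, -0.0416, 0.027]
tool_rot: [-0.0, 0.712, 0.702, -0.0]
contact_force: [-0.3, -0.4, -0.4]
gripper_width: 0.172
```

Emit:
drive_tool([
  [0, 0, 0],
  [0, 0, 0],
  [0, 0, -0.01],
  [0, 0, -0.03],
  [0, 0, -0.04],
  [0, 0, -0.04],
  [0, 0, 0],
], spin=[0, 0, 0, 0, 0, 0, 0], hand=-0.43)

```text
time: 26.98
eef_pos: [0.6284, -0.0417, 0.1515]
tool_rot: [0.003, 0.712, 0.702, 0.002]
contact_force: [0.6, 0.2, -0.3]
gripper_width: 0.285
```

Run:
```python
from h import *
plan(.5095,-.0397,1.556)
for n in('top','scene'):
    d=get(n); cv2.imwrite(f'pics/{n}4.png',d['bgr'])
    for o in clamps(d): 
        if o[0]<200: print(n,o[0],np.round(o[3],4),round(o[5]%np.pi,2))
```

```text
t 26.98 pos [ 0.6284 -0.0417  0.1515] psi -0.014 tilt 0.0069 q6 -0.05 w 26.2 F [ 0.6  0.2 -0.3] T [-0.1   0.04  0.04]
shift [ 0.0003 -0.119  -0.0008] spin -1.57
top 19 [ 0.6179 -0.2955] 0.54
scene 94 [ 0.6248 -0.3047] 2.55
scene 37 [ 0.6224 -0.0372] 1.72
scene 128 [ 0.5726 -0.0342] 1.57
scene 34 [0.4023 0.2784] 2.89
```

Emit:
drive_tool([
  [0, -0.03, 0],
  [0, -0.03, 0],
  [0, -0.03, 0],
  [0, -0.028, 0],
  [0, 0, 0],
  [0, 0, 0],
  [0, 0, 0],
  [0, 0, 0],
  [0, 0, 0],
  [0, 0, 0],
  [0, 0, 0],
  [0, 0, 0],
  [0, 0, 0],
  [0, 0, 0],
], spin=[0, 0, 0, 0, 0.1745, 0.1745, 0.1745, 0.1745, 0.1745, 0.1745, 0.1745, 0.1745, 0.1745, 0], hand=0.0)

```text
time: 28.82
eef_pos: [0.5072, -0.0398, 0.1461]
tool_rot: [-0.0, 1.0, -0.006, -0.001]
contact_force: [0.4, 0.5, 0.1]
gripper_width: 0.5
```

Run:
```python
from h import *
plan(.5095,-.0397,1.556)
d=get('top');A=cv2.resize(d['bgr'][155:285,255:445],None,fx=4,fy=4,interpolation=cv2.INTER_CUBIC);cv2.imwrite('pics/c5.png',A)
```

```text
t 28.82 pos [ 0.5072 -0.0398  0.1461] psi -1.583 tilt 0.0023 q6 1.5 w 46.0 F [0.4 0.5 0.1] T [ 0.01  0.11 -0.02]
shift [ 0.0023 -0.0002 -0.    ] spin 0.002
```

View pics/c5.png

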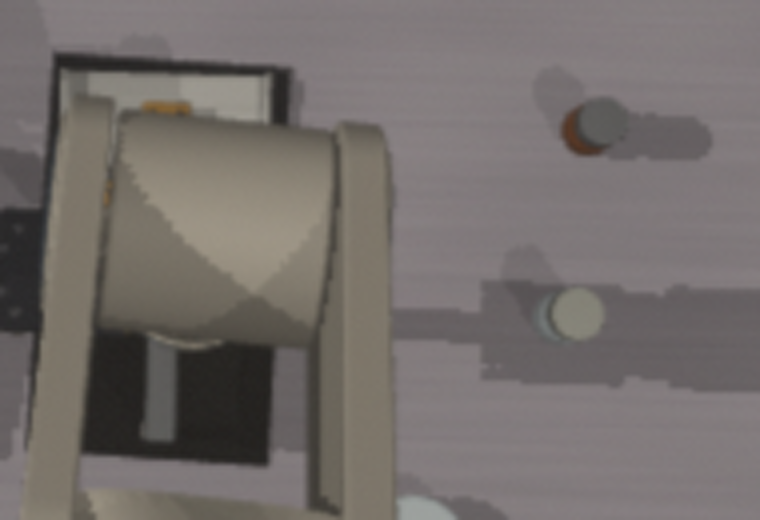

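The top view shows the arm centred over the handle. The front block is visible on the blade at crop (165,107), and nothing has been disturbed. Next is the grip and a small test lift.

Emit:
drive_tool([
  [0.0023, 0, 0.03],
  [0, 0, 0.03],
  [0, 0, 0.02],
  [0, 0, 0.008],
  [0, 0, 0],
  [0, 0, 0],
], spin=[0, 0, 0, 0, 0, 0])

```text
time: 29.62
eef_pos: [0.5109, -0.04, 0.0599]
tool_rot: [0.0, 1.0, -0.006, 0.001]
contact_force: [-0.4, -0.3, -0.1]
gripper_width: 0.494
```

Emit:
drive_tool([
  [0, 0, 0],
  [0, 0, 0],
  [0, 0, 0],
  [0, 0, 0],
  [0, 0, 0],
  [0, 0, 0],
  [0, 0, -0.002],
  [0, 0, -0.003],
  [0, 0, -0.005],
  [0, 0, -0.005],
  [0, 0, -0.005],
  [0, 0, 0],
  [0, 0, 0],
], spin=[0, 0, 0, 0, 0, 0, 0, 0, 0, 0, 0, 0, 0], hand=-1)

```text
time: 31.25
eef_pos: [0.5103, -0.0399, 0.0792]
tool_rot: [-0.0, 1.0, -0.007, -0.0]
contact_force: [0.2, -0.0, -4.9]
gripper_width: 0.19
```

Run:
```python
from h import *
plan(.5095,-.0397,1.556)
d=get('scene');A=cv2.resize(d['bgr'][190:340,160:350],None,fx=4,fy=4,interpolation=cv2.INTER_CUBIC);cv2.imwrite('pics/c6.png',A)
```

```text
t 31.25 pos [ 0.5103 -0.0399  0.0792] psi -1.584 tilt 0.0 q6 1.5 w 17.4 F [ 0.2 -0.  -4.9] T [-0.03  0.44  0.01]
shift [-0.0008 -0.0002  0.    ] spin 0.001
```

View pics/c6.png

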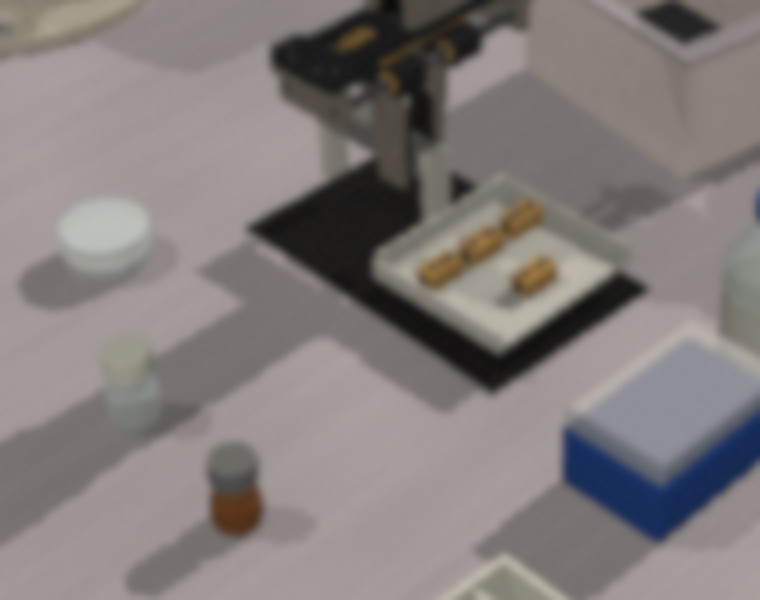

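Three blocks in a row and one in front sit on the lifted blade, at about crop (480,245) and (535,275). I'll compare the front-edge corners with where a level blade would project.

Run:
```python
from h import *
d=get('scene')
o=np.array([.510+.085,-.0412,.0242]); 
for x,y,z,n in((.0575,-.065,0,'FRbot'),(.0575,-.065,.014,'FRtop'),(.0575,.065,.014,'FLtop'),(-.0575,-.065,.018,'BRtop'),(-.0575,.065,.018,'BLtop')):
    for t in (0,.1):
        c,s=np.cos(t),np.sin(t); gx,gz=x+.085,z-.055
        X=o+[-.085+gx*c+gz*s,y-.015*x,.055-gx*s+gz*c]
        u,v=proj(d,X); print(n,t,np.round([(u-160)*4,(v-190)*4]))
```

```text
FRbot 0 [496. 350.]
FRbot 0.1 [489. 363.]
FRtop 0 [495. 333.]
FRtop 0.1 [490. 347.]
FLtop 0 [627. 241.]
FLtop 0.1 [621. 255.]
BRtop 0 [370. 253.]
BRtop 0.1 [366. 253.]
BLtop 0 [502. 169.]
BLtop 0.1 [498. 170.]
```

Emit:
drive_tool([
  [0, 0, -0.01],
  [0, 0, -0.02],
  [0, 0, -0.02],
  [0, 0, -0.02],
  [0, 0, -0.02],
  [0, 0, -0.01],
  [0, 0, 0],
  [0, 0, 0],
  [0, 0, 0],
], spin=[0, 0, 0, 0, 0, 0, 0, 0, 0])

```text
time: 32.48
eef_pos: [0.5098, -0.0399, 0.1784]
tool_rot: [-0.0, 1.0, -0.007, -0.001]
contact_force: [-0.5, 0.3, -5.1]
gripper_width: 0.193
```

Emit:
drive_tool([
  [0, 0, 0],
  [0, 0, 0],
  [0, 0, 0],
  [0, 0, 0],
  [0, 0, 0],
  [0, 0, 0],
  [0, 0, 0],
  [0, 0, 0],
  [0, 0, 0],
  [0, 0, 0],
  [0, 0, 0],
  [0, 0, 0],
  [0, 0, 0],
  [0, 0, 0],
  [0, 0, 0],
  [0, 0, 0],
  [0, 0, 0],
], spin=[-0.05, -0.09, -0.1, -0.1, -0.1, -0.1, -0.1, -0.1, -0.1, -0.1, -0.1, -0.1, -0.1, -0.1, -0.065, 0, 0])

```text
time: 34.6
eef_pos: [0.5103, -0.04, 0.1789]
tool_rot: [-0.0, 0.768, 0.64, -0.0]
contact_force: [0.4, -0.4, -4.5]
gripper_width: 0.195
```

Run:
```python
from h import *
plan(.478,.004,-.196)
for n in('top','scene'):
    d=get(n); cv2.imwrite(f'pics/{n}7.png',d['bgr'])
d=get('top');A=cv2.resize(d['bgr'][130:300,120:340],None,fx=3.5,fy=3.5,interpolation=cv2.INTER_CUBIC);cv2.imwrite('pics/c7.png',A)
```

```text
t 34.6 pos [ 0.5103 -0.04    0.1789] psi -0.181 tilt 0.0003 q6 0.1 w 18.0 F [ 0.4 -0.4 -4.5] T [-0.38  0.08 -0.02]
shift [ 0.0374 -0.0397  0.    ] spin 0.015
```

View pics/c7.png

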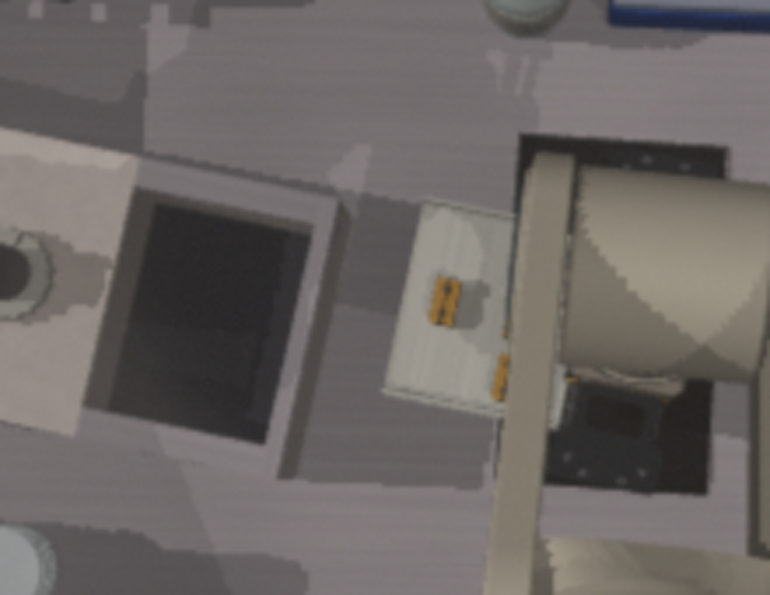

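The blade holds its blocks at crop (445,300) and (502,378), and its front edge is nearly parallel to the -y face of the steriliser. I'll line it up and lower the edge 20 mm below rim height just outside that face. Pressing there and raising the handle should start the tip.

Emit:
drive_tool([
  [0.005, -0.005, 0],
  [0.0082, -0.0087, 0.008],
  [0.0082, -0.0087, 0.01],
  [0.008, -0.0087, 0.01],
  [0.008, -0.0086, 0.01],
  [0, 0, 0.006],
  [0, 0, 0],
  [0, 0, 0],
], spin=[0, 0, 0, 0, 0, 0, 0, 0])

```text
time: 35.75
eef_pos: [0.4786, 0.0037, 0.1355]
tool_rot: [0.0, 0.768, 0.641, 0.0]
contact_force: [0.3, -0.3, -3.6]
gripper_width: 0.192
```

Emit:
drive_tool([
  [0.005, 0, 0],
  [0.005, 0, 0],
  [0.003, 0, 0],
  [0.002, 0, 0],
  [0.002, 0, 0],
  [0, 0, 0],
  [0, 0, 0],
], spin=[0, 0, 0, 0, 0, 0, 0])

```text
time: 36.62
eef_pos: [0.481, 0.0206, 0.1352]
tool_rot: [0.0, 0.768, 0.641, -0.0]
contact_force: [-0.7, -0.1, -4.4]
gripper_width: 0.195
```

Run:
```python
from h import *
plan(.482,.024,-.181)
```

```text
t 36.62 pos [0.481  0.0206 0.1352] psi -0.18 tilt 0.0 q6 0.22 w 17.9 F [-0.7 -0.1 -4.4] T [-0.3   0.07  0.01]
shift [ 0.0035  0.0004 -0.    ] spin 0.001
```

Emit:
drive_tool([
  [0.002, 0, 0],
  [0.002, 0, 0],
  [0.002, 0, 0],
  [0, 0, 0],
], spin=[0, 0, 0, 0])

```text
time: 37.12
eef_pos: [0.4813, 0.0248, 0.1352]
tool_rot: [0.001, 0.767, 0.641, -0.002]
contact_force: [-3.8, -13.7, 1.8]
gripper_width: 0.191
```

Emit:
drive_tool([
  [0.001, 0, -0.002],
  [0.001, 0, -0.002],
  [0.001, 0, -0.002],
  [0.001, 0, -0.002],
  [0.001, 0, -0.002],
  [0.001, 0, -0.002],
  [0, 0, 0],
], spin=[0, 0, 0, 0, 0, 0, 0])

```text
time: 38.0
eef_pos: [0.4824, 0.0307, 0.1473]
tool_rot: [0.001, 0.767, 0.641, -0.002]
contact_force: [-3.4, -12.7, 0.5]
gripper_width: 0.197
```

Run:
```python
from h import *
plan(.482,.024,-.181)
d=get('scene');A=cv2.resize(d['bgr'][140:300,200:400],None,fx=3.7,fy=3.7,interpolation=cv2.INTER_CUBIC);cv2.imwrite('pics/c8.png',A)
```

```text
t 38.0 pos [0.4824 0.0307 0.1473] psi -0.179 tilt 0.0037 q6 0.24 w 18.1 F [ -3.4 -12.7   0.5] T [-2.6   0.62 -0.1 ]
shift [-0.0066  0.0007  0.    ] spin 0.002
```

View pics/c8.png

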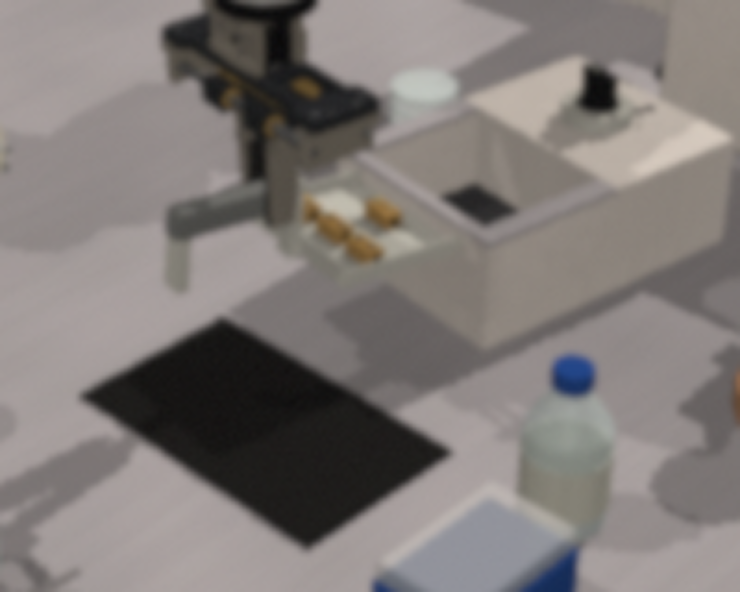

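The shovel is pressed on the outer face with the blocks still on it, and the handle's rear end is at about crop (175,210). I'll work out the tilt from these points.

```bash
cat >> h.py <<'E'
def shov(d,G,hd,t,P):
    """project shovel-frame points with grip point at G, heading hd, nose-down tilt t"""
    c,s=np.cos(t),np.sin(t); f=np.array([np.cos(hd),np.sin(hd),0]); l=np.array([-f[1],f[0],0]); k=np.array([0,0,1.])
    out=[]
    for x,y,z in P:
        gx,gz=x+.085,z-.055
        out.append(proj(d,np.array(G)+f*(gx*c+gz*s)+l*y+k*(-gx*s+gz*c)))
    return np.array(out)
E
python3 - <<'E'
from h import *
d=get('scene')
for t in(-.1,0,.1,.2):
    print(t,np.round((shov(d,[.4824,.0307,.1473],1.39,[(-.172,0,.067),(-.172,0,0),(.0575,-.065,0),(-.0575,-.065,0),(-.0575,-.065,.018)])-[200,140])*3.7).tolist())
E
```

```text
Traceback (most recent call last):
TypeError: shov() missing 1 required positional argument: 'P'
```

Run:
```python
from h import *
d=get('scene')
for t in(-.1,0,.1,.2):
    print(t,np.round((shov(d,[.4824,.0307,.1473],1.39,t,[(-.172,0,.067),(-.172,0,0),(.0575,-.065,0),(-.0575,-.065,0),(-.0575,-.065,.018)])-[200,140])*3.7).tolist())
```

```text
-0.1 [[169.0, 229.0], [180.0, 302.0], [471.0, 214.0], [355.0, 276.0], [353.0, 256.0]]
0 [[169.0, 218.0], [173.0, 295.0], [466.0, 231.0], [349.0, 281.0], [349.0, 261.0]]
0.1 [[170.0, 207.0], [167.0, 287.0], [459.0, 249.0], [343.0, 287.0], [345.0, 266.0]]
0.2 [[173.0, 196.0], [162.0, 279.0], [451.0, 267.0], [337.0, 291.0], [341.0, 270.0]]
```

Emit:
drive_tool([
  [0.0015, 0, -0.002],
  [0.0015, 0, -0.002],
  [0.0015, 0, -0.002],
  [0.0015, 0, -0.002],
  [0.0015, 0, -0.002],
  [0, 0, 0],
], spin=[0, 0, 0, 0, 0, 0])

```text
time: 38.9
eef_pos: [0.4837, 0.0371, 0.1575]
tool_rot: [0.001, 0.767, 0.641, -0.002]
contact_force: [-3.8, -18.2, 5.4]
gripper_width: 0.194
```

Run:
```python
from h import *
plan(.482,.024,-.181)
d=get('scene');A=cv2.resize(d['bgr'][175:235,230:340],None,fx=7,fy=7,interpolation=cv2.INTER_CUBIC);
P=[(-.172,0,.067),(-.172,0,.043),(.0575,-.065,0),(-.0575,-.065,0)]
s=env.read_state()
for t,c in((0,(0,0,255)),(.1,(0,255,0)),(.2,(255,0,0))):
    for p in (shov(d,s['eef_pos'],1.39,t,P)-[230,175])*7+3: cv2.circle(A,tuple(int(v) for v in p),3,c,-1)
cv2.imwrite('pics/c9.png',A)
```

```text
t 38.9 pos [0.4837 0.0371 0.1575] psi -0.178 tilt 0.0054 q6 0.26 w 17.8 F [ -3.8 -18.2   5.4] T [-3.48  0.86 -0.13]
shift [-0.0132  0.0006  0.0001] spin 0.003
```

View pics/c9.png

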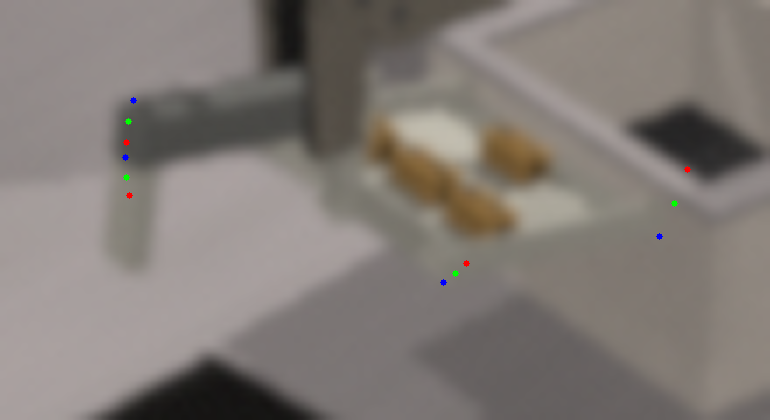

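The tilt reads about 0.15 rad nose-down with all four blocks on. I'll back off, raise the edge over the rim and move it gently across the mouth.

Emit:
drive_tool([
  [-0.002, 0, 0],
  [-0.003, 0, -0.003],
  [0, 0, -0.006],
  [0, 0, -0.009],
  [0, 0, -0.009],
  [0, 0, -0.007],
  [0, 0, -0.004],
  [0, 0, -0.002],
  [0, 0, 0],
], spin=[0, 0, 0, 0, 0, 0, 0, 0, 0])

```text
time: 40.08
eef_pos: [0.4836, 0.0349, 0.1971]
tool_rot: [-0.0, 0.768, 0.641, -0.0]
contact_force: [-0.0, 0.2, -4.5]
gripper_width: 0.189
```

Emit:
drive_tool([
  [0.003, 0, 0],
  [0.006, 0, 0],
  [0.009, 0, 0],
  [0.012, 0, 0],
  [0.012, 0, 0],
  [0.012, 0, 0],
  [0.012, 0, 0],
  [0.012, 0, 0],
  [0.012, 0, 0],
  [0.012, 0, 0],
  [0.012, 0, 0],
  [0.009, 0, 0],
  [0.006, 0, 0],
  [0.003, 0, 0],
  [0, 0, 0],
], spin=[0, 0, 0, 0, 0, 0, 0, 0, 0, 0, 0, 0, 0, 0, 0])

```text
time: 41.95
eef_pos: [0.5072, 0.1648, 0.1972]
tool_rot: [0.0, 0.768, 0.641, -0.0]
contact_force: [0.2, 0.0, -3.4]
gripper_width: 0.193
```

Run:
```python
from h import *
plan(.508,.162,-.181)
d=get('top');A=cv2.resize(d['bgr'][150:290,80:280],None,fx=3.8,fy=3.8,interpolation=cv2.INTER_CUBIC)
d=get('scene');B=cv2.resize(d['bgr'][125:265,240:420],None,fx=4.2,fy=4.2,interpolation=cv2.INTER_CUBIC)
cv2.imwrite('pics/c10a.png',A);cv2.imwrite('pics/c10.png',B)
```

```text
t 41.95 pos [0.5072 0.1648 0.1972] psi -0.179 tilt 0.0001 q6 0.49 w 17.7 F [ 0.2  0.  -3.4] T [-0.24  0.17  0.02]
shift [-0.0026  0.0013  0.    ] spin 0.002
```

View pics/c10.png

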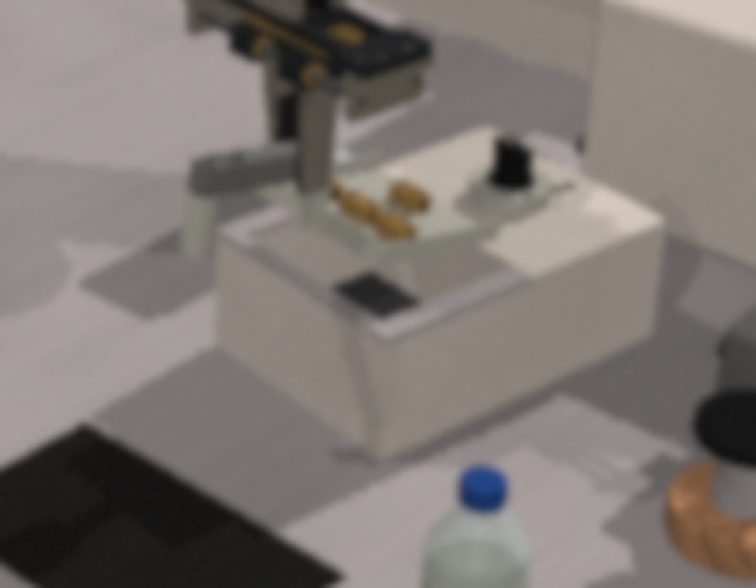

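All four blocks are still on the blade at about crop (375,210), and the edge stands over the far part of the mouth. I'll lower it just inside and push gently against the far inner wall.

Emit:
drive_tool([
  [0, 0, 0.003],
  [0, 0, 0.006],
  [0, 0, 0.007],
  [0, 0, 0.006],
  [0, 0, 0.005],
  [0, 0, 0.003],
  [0, 0, 0.002],
  [0, 0, 0],
], spin=[0, 0, 0, 0, 0, 0, 0, 0])

```text
time: 43.05
eef_pos: [0.5072, 0.1648, 0.1651]
tool_rot: [0.0, 0.768, 0.641, -0.0]
contact_force: [-1.2, -0.5, -5.0]
gripper_width: 0.194
```

Emit:
drive_tool([
  [0.0015, 0, 0],
  [0.0015, 0, 0],
  [0.0015, 0, 0],
  [0.001, 0, 0],
  [0, 0, 0],
], spin=[0, 0, 0, 0, 0])

```text
time: 43.68
eef_pos: [0.508, 0.1698, 0.1652]
tool_rot: [0.0, 0.768, 0.641, -0.0]
contact_force: [-1.5, -3.7, -2.0]
gripper_width: 0.199
```

Run:
```python
from h import *
plan(.508,.162,-.181)
```

```text
t 43.67 pos [0.508  0.1698 0.1652] psi -0.179 tilt 0.0009 q6 0.5 w 18.3 F [-1.5 -3.7 -2. ] T [-1.    0.2  -0.09]
shift [-0.0077  0.0014  0.    ] spin 0.002
```

Emit:
drive_tool([
  [0.0015, 0, 0],
  [0.0015, 0, 0],
  [0.0014, 0, -0.0022],
  [0.0014, 0, -0.0022],
  [0.0014, 0, -0.0022],
  [0.0014, 0, -0.0022],
  [0.0014, 0, -0.0022],
  [0, 0, 0],
], spin=[0, 0, 0, 0, 0, 0, 0, 0])

```text
time: 44.68
eef_pos: [0.5095, 0.1785, 0.1763]
tool_rot: [0.001, 0.768, 0.641, -0.001]
contact_force: [-2.3, -11.6, 1.8]
gripper_width: 0.194
```

Emit:
drive_tool([
  [-0.003, 0, 0],
  [-0.002, 0, 0],
  [0, 0, 0.003],
  [0, 0, 0.005],
  [0, 0, 0.004],
  [0.002, 0, 0],
  [0.002, 0, 0],
  [0.001, 0, 0],
  [0, 0, 0],
], spin=[0, 0, 0, 0, 0, 0, 0, 0, 0])

```text
time: 45.8
eef_pos: [0.5092, 0.1786, 0.1642]
tool_rot: [0.001, 0.767, 0.641, -0.002]
contact_force: [-2.2, -10.0, -0.2]
gripper_width: 0.197
```

Run:
```python
from h import *
plan(.508,.162,-.181)
```

```text
t 45.8 pos [0.5092 0.1786 0.1642] psi -0.179 tilt 0.0036 q6 0.52 w 18.2 F [ -2.2 -10.   -0.2] T [-2.    0.54 -0.07]
shift [-0.0165  0.0018  0.0001] spin 0.002
```

Emit:
drive_tool([
  [0.0017, 0, -0.0022],
  [0.0017, 0, -0.0022],
  [0.0017, 0, -0.0022],
  [0.0017, 0, -0.0022],
  [0.0017, 0, -0.0021],
  [0.0018, 0, -0.0021],
  [0.0018, 0, -0.0021],
  [0.0018, 0, -0.0021],
  [0.0019, 0, -0.002],
  [0.0019, 0, -0.002],
  [0.0019, 0, -0.002],
  [0.0019, 0, -0.002],
  [0, 0, 0],
], spin=[0, 0, 0, 0, 0, 0, 0, 0, 0, 0, 0, 0, 0])

```text
time: 47.42
eef_pos: [0.5138, 0.2014, 0.1895]
tool_rot: [0.0, 0.768, 0.641, 0.0]
contact_force: [-0.3, -2.7, -3.2]
gripper_width: 0.191
```

Run:
```python
from h import *
plan(.508,.162,-.181)
d=get('scene');B=cv2.resize(d['bgr'][125:265,240:420],None,fx=4.2,fy=4.2,interpolation=cv2.INTER_CUBIC)
cv2.imwrite('pics/c11.png',B)
```

```text
t 47.42 pos [0.5138 0.2014 0.1895] psi -0.179 tilt 0.0001 q6 0.55 w 17.6 F [-0.3 -2.7 -3.2] T [-0.88  0.34 -0.06]
shift [-0.0398  0.0013 -0.    ] spin 0.002
```

View pics/c11.png

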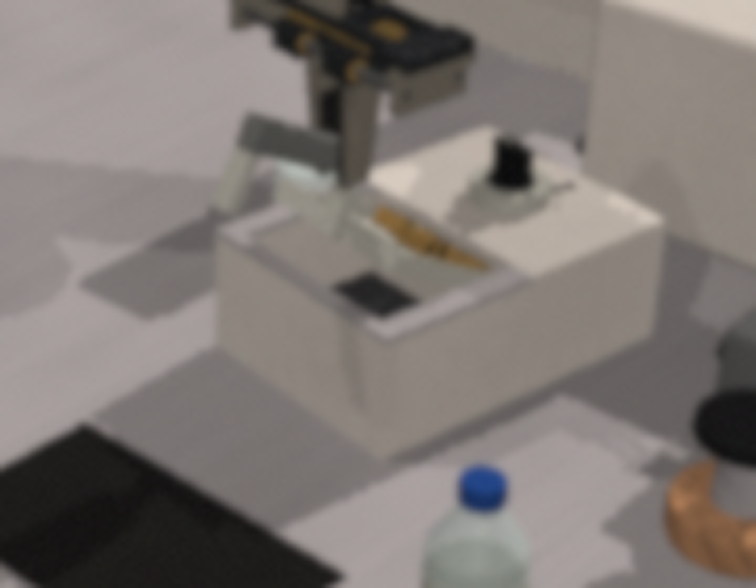

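The blade is now steeply tipped and the blocks have slid against the far inner wall at crop (430,240), below deck level. I'll tip a little more, then draw back to let them drop.

Emit:
drive_tool([
  [0.002, 0, -0.0016],
  [0.002, 0, -0.0016],
  [0.002, 0, -0.0016],
  [0.002, 0, -0.0015],
  [0.0021, 0, -0.0015],
  [0.0021, 0, -0.0014],
  [0.0021, 0, -0.0014],
  [0.0021, 0, -0.0014],
  [0, 0, 0],
], spin=[0, 0, 0, 0, 0, 0, 0, 0, 0])

```text
time: 48.6
eef_pos: [0.5168, 0.2176, 0.2015]
tool_rot: [-0.0, 0.768, 0.641, 0.0]
contact_force: [-0.7, -2.6, -2.6]
gripper_width: 0.195
```

Emit:
drive_tool([
  [-0.01, 0, 0],
  [-0.015, 0, 0],
  [-0.015, 0, 0],
  [-0.01, 0, 0],
  [0, 0, 0],
  [0, 0, 0],
  [0, 0, 0],
  [0, 0, 0],
], spin=[0, 0, 0, 0, 0, 0, 0, 0])

```text
time: 49.6
eef_pos: [0.5078, 0.1685, 0.2013]
tool_rot: [-0.0, 0.767, 0.641, -0.0]
contact_force: [0.4, -0.0, -2.9]
gripper_width: 0.196
```

Run:
```python
from h import *
plan(.508,.162,-.181)
d=get('top');A=cv2.resize(d['bgr'][150:290,80:240],None,fx=3,fy=3,interpolation=cv2.INTER_CUBIC)
for o in clamps(d,.03): 
        if o[0]<350: print(o[0],np.round(o[1:3]),np.round(o[3],4))
d=get('scene');B=cv2.resize(d['bgr'][140:280,280:390],None,fx=3,fy=3,interpolation=cv2.INTER_CUBIC)
cv2.imwrite('pics/c12.png',np.hstack([B,A])[:, :800])
```

```text
t 49.6 pos [0.5078 0.1685 0.2013] psi -0.179 tilt 0.0001 q6 0.5 w 18.0 F [ 0.4 -0.  -2.9] T [-0.11  0.05 -0.02]
shift [-0.0063  0.0013 -0.    ] spin 0.002
16 [398. 189.] [ 0.6133 -0.2913]
```

View pics/c12.png

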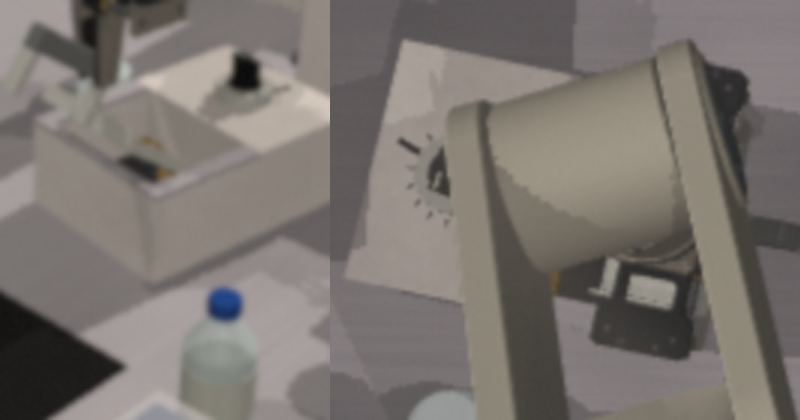

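Blocks show on the well floor at crop (150,150). I'll lift the shovel out and back to check.

Emit:
drive_tool([
  [0, 0, -0.01],
  [0, 0, -0.02],
  [0, 0, -0.02],
  [0, 0, -0.02],
  [0, 0, -0.01],
  [0, 0, -0.005],
  [-0.02, 0, 0],
  [-0.03, 0, 0],
  [-0.03, 0, 0],
  [-0.03, 0, 0],
  [-0.03, 0, 0],
  [-0.03, 0, 0],
  [-0.02, 0, 0],
  [0, 0, 0],
], spin=[0, 0, 0, 0, 0, 0, 0, 0, 0, 0, 0, 0, 0, 0])

```text
time: 51.45
eef_pos: [0.4728, -0.0204, 0.2858]
tool_rot: [-0.0, 0.768, 0.64, -0.001]
contact_force: [-0.1, 0.3, -2.5]
gripper_width: 0.191
```

Run:
```python
from h import *
plan(.5103,-.0399,1.556)
d=get('top');A=cv2.resize(d['bgr'][150:290,80:240],None,fx=3,fy=3,interpolation=cv2.INTER_CUBIC)
for o in clamps(d,.03): 
        if o[0]<350: print(o[0],np.round(o[1:3]),np.round(o[3],4))
d=get('scene');B=cv2.resize(d['bgr'][140:280,220:330],None,fx=3,fy=3,interpolation=cv2.INTER_CUBIC)
cv2.imwrite('pics/c13.png',np.hstack([B,A])[:, :800])
```

```text
t 51.45 pos [ 0.4728 -0.0204  0.2858] psi -0.182 tilt 0.0014 q6 0.14 w 17.6 F [-0.1  0.3 -2.5] T [ 0.    0.06 -0.01]
shift [-0.0124  0.0404 -0.    ] spin 1.404
149 [164. 219.] [0.5271 0.2812]
64 [164. 202.] [0.5678 0.2829]
15 [398. 189.] [ 0.6147 -0.2907]
```

View pics/c13.png

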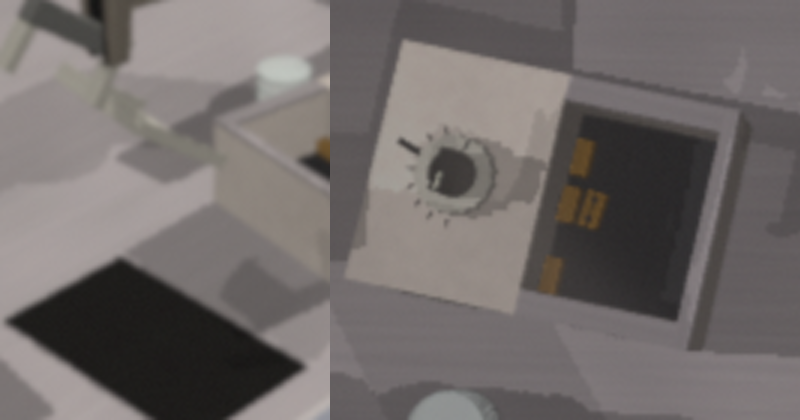

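All four blocks lie on the well floor, at crop (582,158), (568,205), (593,208) and (550,275). The timer pointer, the ring and the long mark at (408,146) are all visible. Now I'll take the shovel back to its mat.

Emit:
drive_tool([
  [0, 0.03, 0],
  [0, 0.036, 0],
  [-0.0013, 0.0355, 0],
  [0, 0, 0],
  [0, 0, 0],
  [0, 0, 0],
  [0, 0, 0],
  [0, 0, 0],
  [0, 0, 0],
  [0, 0, 0],
  [0, 0, 0],
  [0, 0, 0.03],
  [0, 0, 0.04],
  [0, 0, 0.04],
  [0, 0, 0.02],
  [0, 0, 0],
  [0, 0, 0],
], spin=[0, 0, 0, 0.1755, 0.1755, 0.1755, 0.1755, 0.1755, 0.1755, 0.1755, 0.1755, 0, 0, 0, 0, 0, 0])

```text
time: 53.68
eef_pos: [0.5742, -0.0378, 0.1572]
tool_rot: [0.0, 1.0, -0.006, 0.001]
contact_force: [-0.4, 0.1, -2.7]
gripper_width: 0.193
```

Run:
```python
from h import *
plan(.5725,-.0405,1.556)
```

```text
t 53.67 pos [ 0.5742 -0.0378  0.1572] psi -1.583 tilt 0.001 q6 1.51 w 17.8 F [-0.4  0.1 -2.7] T [-0.05  0.16 -0.04]
shift [-0.0016  0.0027 -0.    ] spin 0.003
```

Emit:
drive_tool([
  [0, 0.002, 0.005],
  [0, 0, 0.005],
  [0, 0, 0.005],
  [0, 0, 0.005],
  [0, 0, 0.003],
  [0, 0, 0],
], spin=[0, 0, 0, 0, 0, 0])

```text
time: 54.42
eef_pos: [0.5733, -0.0402, 0.1331]
tool_rot: [-0.0, 1.0, -0.006, -0.0]
contact_force: [0.2, -1.1, -2.1]
gripper_width: 0.194
```

Emit:
drive_tool([
  [0, 0, 0.003],
  [0, 0, 0.003],
  [0, 0, 0.003],
  [0, 0, 0],
], spin=[0, 0, 0, 0])

```text
time: 54.92
eef_pos: [0.5727, -0.0402, 0.1258]
tool_rot: [0.0, 1.0, -0.006, -0.001]
contact_force: [-9.8, -0.9, 16.1]
gripper_width: 0.192
```

Emit:
drive_tool([
  [-0.003, 0, 0],
  [-0.003, 0, -0.001],
  [-0.003, 0, 0.002],
  [-0.003, 0, 0.002],
  [-0.003, 0, 0.002],
  [-0.003, 0, 0.002],
  [-0.003, 0, 0.0025],
  [-0.003, 0, 0.0025],
  [0, 0, 0],
], spin=[0, 0, 0, 0, 0, 0, 0, 0, 0])

```text
time: 56.05
eef_pos: [0.5489, -0.0399, 0.1121]
tool_rot: [-0.0, 1.0, -0.006, -0.0]
contact_force: [1.0, -0.7, 0.4]
gripper_width: 0.196
```

Emit:
drive_tool([
  [-0.003, 0, 0.003],
  [-0.003, 0, 0.003],
  [-0.003, 0, 0.003],
  [-0.003, 0, 0.003],
  [-0.003, 0, 0.003],
  [0, 0, 0],
], spin=[0, 0, 0, 0, 0, 0])

```text
time: 56.8
eef_pos: [0.5342, -0.0397, 0.0971]
tool_rot: [0.0, 1.0, -0.006, -0.0]
contact_force: [1.2, -0.5, -0.3]
gripper_width: 0.196
```

Emit:
drive_tool([
  [-0.002, 0, 0.003],
  [-0.002, 0, 0.003],
  [-0.002, 0, 0.003],
  [-0.002, 0, 0.003],
  [-0.002, 0, 0.003],
  [-0.002, 0, 0.003],
  [0, 0, 0],
], spin=[0, 0, 0, 0, 0, 0, 0])

```text
time: 57.68
eef_pos: [0.5224, -0.0396, 0.0791]
tool_rot: [0.0, 1.0, -0.006, -0.0]
contact_force: [-1.7, -0.1, 1.0]
gripper_width: 0.192
```

Emit:
drive_tool([
  [-0.0015, 0, 0.003],
  [-0.0015, 0, 0.003],
  [-0.0015, 0, 0.003],
  [-0.001, 0, 0.003],
  [-0.001, 0, 0.003],
  [0, 0, 0.002],
  [0, 0, 0],
], spin=[0, 0, 0, 0, 0, 0, 0])

```text
time: 58.55
eef_pos: [0.5159, -0.0394, 0.0622]
tool_rot: [-0.0, 1.0, -0.006, -0.0]
contact_force: [-1.4, -0.8, 0.4]
gripper_width: 0.194
```

Run:
```python
from h import *
plan(.5725,-.0405,1.556)
d=get('scene');B=cv2.resize(d['bgr'][190:300,190:340],None,fx=5,fy=5,interpolation=cv2.INTER_CUBIC)
cv2.imwrite('pics/c14.png',B)
```

```text
t 58.55 pos [ 0.5159 -0.0394  0.0622] psi -1.584 tilt 0.0003 q6 1.5 w 17.8 F [-1.4 -0.8  0.4] T [0.02 0.13 0.01]
shift [ 0.0566  0.0003 -0.    ] spin 0.002
```

View pics/c14.png

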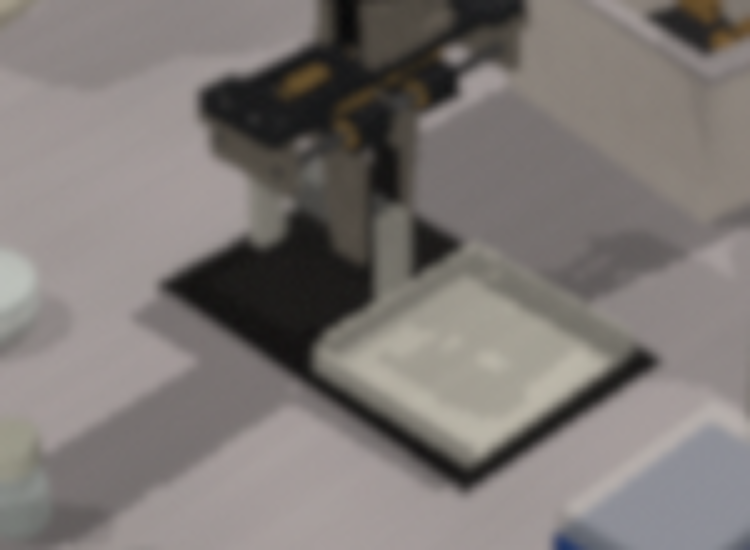

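The shovel lies almost flat on its mat and the leg at crop (265,215) is a few millimetres up. I'll press it down, release and rise clear.

Emit:
drive_tool([
  [0, 0, 0.002],
  [0, 0, 0.002],
  [0, 0, 0],
], spin=[0, 0, 0])

```text
time: 58.98
eef_pos: [0.5165, -0.0395, 0.0606]
tool_rot: [0.0, 1.0, -0.006, 0.0]
contact_force: [-10.2, 0.5, 31.8]
gripper_width: 0.193
```

Emit:
drive_tool([
  [0, 0, 0],
  [0, 0, 0],
  [0, 0, 0],
  [0, 0, 0],
  [0, 0, -0.02],
  [0, 0, -0.04],
  [0, 0, -0.05],
  [0, 0, -0.05],
  [0, 0, 0],
], spin=[0, 0, 0, 0, 0, 0, 0, 0, 0], hand=-0.1)

```text
time: 60.1
eef_pos: [0.5184, -0.0396, 0.2221]
tool_rot: [0.0, 1.0, -0.006, 0.004]
contact_force: [0.3, 0.4, -0.7]
gripper_width: 0.45
```

Run:
```python
from h import *
np.set_printoptions(precision=4,suppress=True)
plan(.542,.356,-.181)
d=get('top');A=d['bgr']
cv2.imwrite('pics/top15.png',A)
C=cv2.resize(A[185:235,95:145],None,fx=11,fy=11,interpolation=cv2.INTER_CUBIC)
# overlay candidate knob axis: oven (0,.06)
yaw=-.181;R=np.array([[np.cos(yaw),-np.sin(yaw)],[np.sin(yaw),np.cos(yaw)]]);c=np.array([.5321,.2969])
def dot(p,z,col,im,off,f):
    u=(np.array(proj(d,[*p,z]))-off)*f+f/2; cv2.circle(im,tuple(int(v) for v in u),3,col,-1)
k=c+R@[0,.06]
print(k)
for z,col in((.1,(255,0,0)),(.114,(0,255,0)),(.145,(0,0,255))): dot(k,z,col,C,[95,185],11)
for t in np.linspace(0,6.28,24): dot(k+.03*np.array([np.cos(t),np.sin(t)]),.114,(0,255,0),C,[95,185],11)
S=cv2.resize(A[155:280,255:340],None,fx=2.5,fy=2.5)
out=np.zeros((550,800,3),np.uint8);out[:,:550]=C;h,w=S.shape[:2];out[:h,550:550+w]=S
cv2.imwrite('pics/c15.png',out)
```

```text
t 60.1 pos [ 0.5184 -0.0396  0.2221] psi -1.584 tilt 0.0071 q6 1.5 w 41.4 F [ 0.3  0.4 -0.7] T [ 0.02  0.17 -0.03]
shift [ 0.0186 -0.3959 -0.0001] spin -1.403
[0.5429 0.3559]
```

View pics/c15.png

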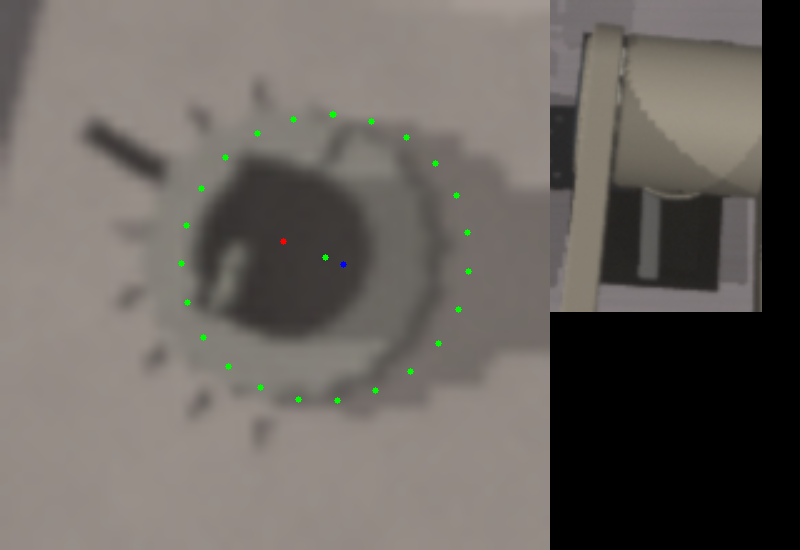

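The axis I first assumed sits too far toward -y: the tick ring centres near crop (303,262) and the pointer starts near (243,245). I'll fit the axis from the ray-cast tick ends and check it in the scene view.

Run:
```python
from h import *
np.set_printoptions(precision=4,suppress=True)
d=get('top')
P=np.array([onz(d,95+(x-5)/11,185+(y-5)/11,.1)[:2] for x,y in((262,105),(203,128),(165,172),(148,232),(142,293),(165,350),(210,393),(262,420))])
A=np.c_[2*P,np.ones(len(P))];s=np.linalg.lstsq(A,(P**2).sum(1),rcond=None)[0];k=s[:2];print('ticks axis',k,'r',np.sqrt(s[2]+k@k))
p1,p2=[onz(d,95+(x-5)/11,185+(y-5)/11,.142)[:2] for x,y in((240,245),(222,300))];print('ptr',p1,p2)
print('ring',onz(d,95+(297-5)/11,185+(255-5)/11,.114)[:2],'disc',[onz(d,95+(286-5)/11,185+(247-5)/11,z)[:2] for z in(.114,.125)])
m=onz(d,95+(125-5)/11,185+(150-5)/11,.1)[:2]
yaw=-.181;f=lambda v:(np.arctan2(-v[1],-v[0])*-1+yaw+np.pi)%(2*np.pi)-np.pi
print('mark',m,f(m-k),'ptr',f(p2-p1)); R=np.array([[np.cos(yaw),-np.sin(yaw)],[np.sin(yaw),np.cos(yaw)]]);print('oven',R.T@(k-[.5321,.2969]))
d=get('scene');o=[330,140];F=10
C=cv2.resize(d['bgr'][140:190,330:400],None,fx=F,fy=F,interpolation=cv2.INTER_CUBIC)
def dot(p,z,col): cv2.circle(C,tuple(int(v) for v in (np.array(proj(d,[*p,z]))-o)*F+F/2),3,col,-1)
for z,col in((.1,(255,0,0)),(.114,(0,255,0)),(.142,(0,0,255))): dot(k,z,col)
for t in np.linspace(0,6.28,24): dot(k+.03*np.array([np.cos(t),np.sin(t)]),.114,(0,255,0))
for t in(.12,.12+np.pi):
  a=np.pi+yaw-t; dot(k+.017*np.array([np.cos(a),np.sin(a)]),.142,(0,255,255))
cv2.imwrite('pics/c16.png',C)
```

```text
ticks axis [0.544  0.3641] r 0.03470665959456702
ptr [0.5422 0.3655] [0.5309 0.3685]
ring [0.5432 0.3618] disc [array([0.5449, 0.3641]), array([0.5437, 0.361 ])]
mark [0.566  0.4033] 1.901912181906173 ptr 0.08319201141364818
oven [-0.0004  0.0682]
```

View pics/c16.png

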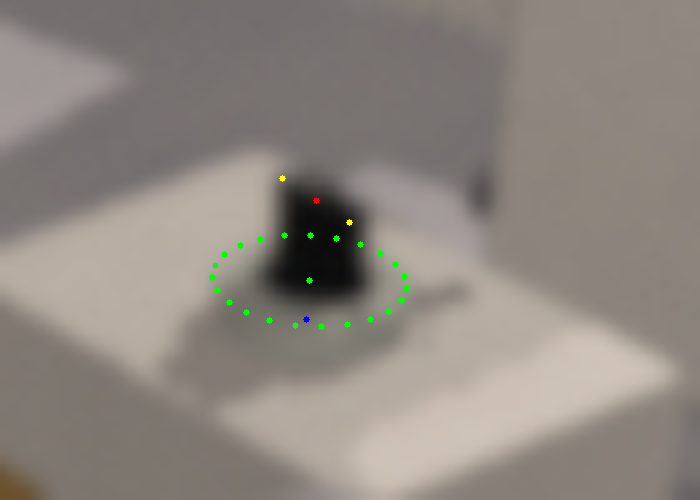

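The scene view agrees: the projected axis falls on the knob bar at (316,200), and the long mark reads 1.90 rad as it should. The pointer stands at about 0.1. Moving above the knob now.

Emit:
drive_tool([
  [0.0017, -0.0336, 0],
  [0.0017, -0.0336, 0],
  [0.0017, -0.0336, 0],
  [0.0017, -0.0336, 0],
  [0.0017, -0.0336, 0],
  [0.0017, -0.0336, 0],
  [0.0017, -0.0336, 0],
  [0.0017, -0.0336, 0],
  [0.0017, -0.0336, 0],
  [0.0017, -0.0336, 0],
  [0.0017, -0.0336, 0],
  [0.0017, -0.0336, 0],
  [0, 0, 0],
  [0, 0, 0],
], spin=[0, 0, 0, 0, 0, 0, 0, 0, 0, 0, 0, 0, 0, 0], hand=-0.43)

```text
time: 62.0
eef_pos: [0.5408, 0.3625, 0.2167]
tool_rot: [0.001, 1.0, -0.006, -0.001]
contact_force: [-1.5, -0.3, -0.4]
gripper_width: 0.285
```

Emit:
drive_tool([
  [0, 0, 0],
  [0, 0, 0],
  [0, 0, 0],
  [0, 0, 0],
  [0, 0, 0],
  [0, 0, 0],
  [0, 0, 0],
  [0, 0, 0],
  [0, 0, 0],
  [0, 0, 0],
  [0, 0, 0],
  [0, 0, 0],
  [0, 0, 0],
  [0, 0, 0],
  [0, 0, 0],
  [0, 0, 0],
  [0, 0, 0],
  [0, 0, 0],
], spin=[-0.18, -0.18, -0.18, -0.18, -0.18, -0.18, -0.18, -0.18, -0.18, -0.18, -0.18, -0.18, -0.18, -0.18, -0.18, -0.17, 0, 0])

```text
time: 64.25
eef_pos: [0.5415, 0.3627, 0.2182]
tool_rot: [-0.0, 0.144, 0.99, -0.0]
contact_force: [0.4, -1.0, 0.1]
gripper_width: 0.286
```

Run:
```python
from h import *
plan(.5436,.3635,1.29)
```

```text
t 64.25 pos [0.5415 0.3627 0.2182] psi 1.282 tilt 0.0005 q6 -0.69 w 26.3 F [ 0.4 -1.   0.1] T [ 0.    0.03 -0.02]
shift [-0.0018  0.0014 -0.    ] spin -0.008
```

Emit:
drive_tool([
  [-0.0018, 0.0014, 0.02],
  [0, 0, 0.02],
  [0, 0, 0.015],
  [0, 0, 0.01],
  [0, 0, 0.008],
  [0, 0, 0.004],
  [0, 0, 0.002],
  [0, 0, 0],
], spin=[0, 0, 0, 0, 0, 0, 0, 0])

```text
time: 65.25
eef_pos: [0.5438, 0.3644, 0.1396]
tool_rot: [0.0, 0.142, 0.99, 0.0]
contact_force: [-0.5, 0.7, -0.2]
gripper_width: 0.285
```

Emit:
drive_tool([
  [0, 0, 0],
  [0, 0, 0],
  [0, 0, 0],
  [0, 0, 0],
], spin=[0, 0, 0, 0], hand=-1)

```text
time: 65.75
eef_pos: [0.544, 0.3649, 0.1398]
tool_rot: [0.0, 0.142, 0.99, 0.001]
contact_force: [0.9, 4.4, 0.9]
gripper_width: 0.127
```

Run:
```python
from h import *
plan(.5436,.3635,1.29)
```

```text
t 65.75 pos [0.544  0.3649 0.1398] psi 1.286 tilt 0.0016 q6 -0.7 w 11.6 F [0.9 4.4 0.9] T [ 0.73 -0.21 -0.01]
shift [ 0.     -0.0015 -0.    ] spin -0.004
```

Emit:
drive_tool([
  [0, 0.001, 0],
  [0, 0, 0],
  [0, 0, 0],
  [0, 0, 0],
  [0, 0, 0],
  [0, 0, 0],
  [0, 0, 0],
  [0, 0, 0],
  [0, 0, 0],
  [0, 0, 0],
  [0, 0, 0],
  [0, 0, 0],
  [0, 0, 0],
  [0, 0, 0],
  [0, 0, 0],
  [0, 0, 0],
  [0, 0, 0],
  [0, 0, 0],
  [0, 0, 0],
], spin=[0, 0.1122, 0.1122, 0.1122, 0.1122, 0.1122, 0.1122, 0.1122, 0.1122, 0.1122, 0.1122, 0.1122, 0.1122, 0.1122, 0.1122, 0.1122, 0.1122, 0, 0])

```text
time: 68.12
eef_pos: [0.546, 0.3658, 0.1398]
tool_rot: [0.0, 0.862, 0.506, 0.002]
contact_force: [9.0, 3.4, -2.4]
gripper_width: 0.131
```

Run:
```python
from h import *
plan(.5436,.3635,-.51)
```

```text
t 68.12 pos [0.546  0.3658 0.1398] psi -0.509 tilt 0.0044 q6 1.1 w 12.0 F [ 9.   3.4 -2.4] T [ 0.46 -1.27 -0.02]
shift [-0.0031 -0.001  -0.    ] spin 0.001
```

Emit:
drive_tool([
  [0, 0, 0],
  [0, 0, 0],
  [0, 0, 0],
  [0, 0, -0.01],
  [0, 0, -0.03],
  [0, 0, -0.05],
  [0, 0, -0.05],
  [0, 0, -0.02],
  [0, 0, 0],
], spin=[0, 0, 0, 0, 0, 0, 0, 0, 0], hand=-0.43)

```text
time: 69.25
eef_pos: [0.5446, 0.3658, 0.3019]
tool_rot: [-0.0, 0.862, 0.506, 0.002]
contact_force: [-0.1, -0.5, -0.1]
gripper_width: 0.284
```

Run:
```python
from h import *
plan(.25,.5,-.51)
```

```text
t 69.25 pos [0.5446 0.3658 0.3019] psi -0.509 tilt 0.004 q6 1.1 w 26.2 F [-0.1 -0.5 -0.1] T [-0.14  0.07 -0.  ]
shift [-0.0262 -0.3227 -0.0007] spin 0.001
```

Emit:
drive_tool([
  [-0.0026, -0.0323, 0],
  [-0.0026, -0.0323, 0],
  [-0.0026, -0.0323, 0],
  [-0.0026, -0.0323, 0],
  [-0.0026, -0.0323, 0],
  [-0.0026, -0.0323, 0],
  [-0.0026, -0.0323, 0],
  [-0.0026, -0.0323, 0],
  [-0.0026, -0.0323, 0],
  [-0.0026, -0.0323, 0],
  [0, 0, 0],
  [0, 0, 0],
], spin=[0, 0, 0, 0, 0, 0, 0, 0, 0, 0, 0, 0])

```text
time: 70.75
eef_pos: [0.2494, 0.4993, 0.2986]
tool_rot: [0.001, 0.862, 0.507, -0.0]
contact_force: [0.2, -0.4, 0.6]
gripper_width: 0.281
```

Run:
```python
from h import *
plan(.25,.5,-.51)
d=get('top');A=d['bgr']
for o in clamps(d,.03): 
        if o[0]<350: print(o[0],np.round(o[1:3]),np.round(o[3],4))
C=cv2.resize(A[185:235,95:145],None,fx=8,fy=8,interpolation=cv2.INTER_CUBIC)
S=cv2.resize(A[155:285,160:340],(400,289),interpolation=cv2.INTER_CUBIC)
d=get('scene');B=cv2.resize(d['bgr'][185:325,180:390],(400,267),interpolation=cv2.INTER_CUBIC)
out=np.zeros((560,800,3),np.uint8);out[:400,:400]=C;out[:289,400:]=S;out[289:556,400:]=B
cv2.imwrite('pics/c17.png',out)
```

```text
t 70.75 pos [0.2494 0.4993 0.2986] psi -0.508 tilt 0.0014 q6 1.61 w 25.8 F [ 0.2 -0.4  0.6] T [-0.12  0.09 -0.01]
shift [ 0.0009  0.0002 -0.    ] spin 0.002
160 [164. 219.] [0.5276 0.2814]
70 [164. 202.] [0.5679 0.2829]
14 [398. 189.] [ 0.6139 -0.2909]
```

The picture limit is reached, so the last checks will be numeric.

Run:
```python
from h import *
np.set_printoptions(precision=4,suppress=True)
d=get('top');g=cv2.cvtColor(d['bgr'],cv2.COLOR_BGR2GRAY).astype(int);g0=cv2.cvtColor(cv2.imread('pics/top0.png'),cv2.COLOR_BGR2GRAY).astype(int)
k=np.array([.5445,.3645]);yaw=-.181
for nm,im in(('start',g0),('now',g)):   # pointer: brightness on top of the knob by timer angle; ring index: darkness at r=24.5
    def prof(z,rs):
        T=np.linspace(0,2*np.pi,72,endpoint=False);o=[]
        for t in T:
            a=np.pi+yaw-t; o.append(np.mean([im[tuple(int(round(v)) for v in proj(d,[*(k+r*np.array([np.cos(a),np.sin(a)])),z])[::-1])] for r in rs]))
        return T,np.array(o)
    T,o=prof(.145,[.006,.008,.010,.012]);print(nm,'pointer brightest at',T[np.argsort(-o)[:4]],np.sort(o)[::-1][:4])
    T,o=prof(.114,[.0235,.0245,.0255]);print('  ring profile',o[::3].round())
# blade: bright patch near the mat
m=((g>130)).astype(np.uint8)[160:280,260:335]
n,l,st,c=cv2.connectedComponentsWithStats(m);i=1+np.argmax(st[1:,4]);print('blade px',st[i],c[i]+[260,160],'world',onz(d,*(c[i]+[260,160]),.008)[:2])
# changes since start, away from arm
df=(abs(g-g0)>35).astype(np.uint8);n,l,st,c=cv2.connectedComponentsWithStats(cv2.morphologyEx(df,cv2.MORPH_OPEN,np.ones((2,2),np.uint8)))
for i in range(1,n):
    if st[i,4]>25: print('changed',st[i],c[i].round())
# scene: corners of the shovel against a level model
s=get('scene');gs=cv2.cvtColor(s['bgr'],cv2.COLOR_BGR2GRAY);gs0=cv2.cvtColor(cv2.imread('pics/scene0.png'),cv2.COLOR_BGR2GRAY)
for nm,im in(('start',gs0),('now',gs)):
    m=(im[215:290,215:325]>135).astype(np.uint8);n,l,st,c=cv2.connectedComponentsWithStats(m);i=1+np.argmax(st[1:,4]);print('scene blade',nm,st[i],c[i]+[215,215])
```

```text
start pointer brightest at [0.0873 0.     0.1745 1.7453] [118.   115.25 110.75 105.5 ]
  ring profile [139. 139. 138. 136. 140. 141. 140. 139. 137. 125. 126. 127. 137. 101.
 138. 119. 115. 113. 115. 115. 116. 136. 141. 139.]
now pointer brightest at [1.8326 1.7453 1.9199 2.0071] [119.   110.25 110.25 100.  ]
  ring profile [128. 127. 127. 128. 129. 130.  89. 106. 117. 128. 137. 140. 138. 102.
 140. 141. 120. 107. 104. 105. 126. 131. 129. 129.]
blade px [  16   15   46   47 1912] [298.181  196.3766] world [ 0.5931 -0.0472]
changed [303 220  18   2  36] [312. 220.]
changed [   0  305   36   68 1340] [ 12. 336.]
changed [271 348   6   9  40] [273. 351.]
changed [  0 397   6   8  37] [  2. 401.]
changed [  0 408  19  12 146] [  7. 415.]
scene blade start [   0    0   67   75 2017] [235.7615 254.3237]
scene blade now [   0    0   67   75 2023] [235.953  257.7469]
```

```bash
python3 -c "
from workcell import env
print(env.sign_off())"
```

```text
the job is handed in; nothing more can be done
None
```

The job is done and handed in at about 71 s of the 208 s allowed; sign-off gives no verdict. I put the four blocks present on the blade and lifted them together. With the shovel held, I tipped it by pressing its front edge on the steriliser and raising the handle: first against the outer face just below the rim, then against the well's far inner wall. The blocks dropped into the well when I drew the shovel back. I then laid the shovel on its mat and turned the inner knob clockwise by 1.80 rad.

**Last checks:**
- **Blocks:** all four were seen on the well floor after the drop, and the final colour mask matched that view.
- **Knob:** it reads about 1.83–1.90 rad against the 1.9 target. It started at about 0.09–0.10.
- **Outer ring:** its index line shows in the same 15° sector as at the start; the check is no finer than that.
- **Shovel:** it is on the mat within a few millimetres of where it began. I did not measure its level after release. The top image has hardly changed there, but in the scene view the blade patch's centre sits about 3 px lower than at the start.
- **Other things on the bench:** the top view showed no changes around the bystanders.

My final composite picture was refused because the 16-picture limit had been reached, so the last checks are numeric only. No block was seen to have been knocked aside.

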